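# Measuring cylinder from the drying rack to the balance

### The job

Lift the measuring cylinder (the slim one with the six-sided foot) up and off its peg on the drying rack and lay it down on the clear bench, letting go, so that you can change your grip. Then take it again and stand it upright, foot down and mouth up, on the balance pan with the whole foot on the pan, setting it down gently. Do not let it drop, leave the two beakers hanging, and do not push the vial rack, the spatula or the amber bottle about.

Things in the scene. Friction and masses are not known exactly. Their poses are not given: they have to be found in the camera images.
- cylinder_center (a point): Measuring cylinder, off-white plastic, about 60 g, 160 mm tall: round tube of 34 mm outer diameter, bore 30 mm. Point on its axis half-way up, 80 mm from either end. z runs from foot to mouth; y is square to two flats of the foot. Hanging on its peg: axis at 45 degrees, z down into the board, foot out and up, x level along the board. It comes off foot first, drawn 135 mm along the peg.
- cylinder_foot (a point): Centre of the underside of the cylinder's foot, 80 mm along -z from cylinder_center, same axes. The foot is six-sided, solid, 10 mm thick, 64 mm across flats, 74 mm across corners. Laid on its side on the bench the cylinder rests on a flat of the foot and on the mouth's rim and does not roll; its axis is then 32 mm above the bench at the foot, 20.5 mm at the mouth.
- cylinder_mouth (a point): Centre of the cylinder's mouth, 80 mm along +z from cylinder_center, same axes. A rim bead 41 mm in diameter goes round the last 7 mm.
- pan (a point): Centre of the top of the round flat steel weighing pan of the precision balance: 170 mm in diameter, 80 mm above the bench. z up, x from the display towards the pan. The balance is fixed, 200 mm wide, 285 mm long; its display faces the robot; nothing of it stands higher than the pan.
- rack: Drying rack, white plastic, fixed. Origin on the bench below the middle of the board's front face; x along the board, z up; pegs point to -y (out) and up at 45 degrees. Board 370 mm wide, 12 mm thick, top edge 165 mm high. A drip trough 26 mm high reaches 110 mm out. Cylinder and two beakers hang on the three upper pegs in any order.
- peg_middle (a point): Root of the middle upper peg at the board's face, 115 mm above the bench, axes as the rack. The other upper pegs are 110 mm to either side along x. They are 12 mm thick, their tips 150 mm from the root, a 40 mm collar at the root. Lower row: four pegs 10 mm thick and 75 mm long, at x = -165, -55, 55, 165 mm, roots 50 mm high.
- clear_bench (a point): Middle of the clear stretch of bench top between the rack and the balance, at bench height: free over 200 mm ahead (x) by 170 mm across (y); the ware hanging on the rack stays outside it. A good place to lay the cylinder down.
- beaker_low_center (a point): Centre of the low beaker, 66 mm in diameter and 88 mm tall, hanging mouth down on another upper peg. To be left alone.
- beaker_tall_center (a point): Centre of the tall beaker, 54 mm in diameter and 108 mm tall, hanging mouth down on another upper peg. To be left alone.
- vial_rack: Low rack of vials, 60 x 120 mm, 38 mm high, on the bench beyond the clear area; origin under its centre. To be left alone.
- spatula: Steel spatula 170 mm long lying on the bench at the far side of the clear area. To be left alone.
- amber_bottle: Amber bottle 56 mm in diameter, 120 mm tall, standing on the bench near the far end of the rack; origin under its centre. To be left alone.
There are look-alikes about, which are no part of the job. Leave any red look-alike of the part that bears cylinder_center alone.

How it is judged:
On the way:
1. the cylinder is off its peg and lies on the bench on its side, let go (height (world z) of cylinder_center below 0.05 m and angle between cylinder_center's own z axis and vertical between 1.2 and 1.95 rad and contact force between the fingers and cylinder below 0.1 N and linear speed of cylinder below 0.05 m/s), for 0.2 s.
At the end, for the whole second after the job is handed in: The cylinder stands at rest on its foot on the pan, mouth up, within 4 degrees of upright, the foot's centre within 48 mm of the pan's centre (so the whole foot is on the pan); both beakers still hang on their pegs, within 30 mm of where they were (horizontal distance between cylinder_foot and pan below 0.048 m and z of cylinder_foot in the frame of pan between -0.005 and 0.005 m and angle between cylinder_center's own z axis and vertical below 0.07 rad and linear speed of cylinder below 0.02 m/s and distance of each of beaker_low_center, beaker_tall_center from where it was at the start of the episode below 0.03 m); the robot touches nothing.
It fails at once if a beaker is knocked more than 30 mm along or off its peg (distance of any of beaker_low_center, beaker_tall_center from where it was at the start of the episode above 0.03 m).
It fails at once if the vial rack, the spatula or the amber bottle is pushed more than 30 mm (distance of any of vial_rack, spatula, amber_bottle from where it was at the start of the episode above 0.03 m).
It fails at once if the cylinder is dropped (not held, it moves faster than 0.7 m/s, as after a fall of 25 mm) (contact force between the fingers and cylinder below 0.1 N and linear speed of cylinder above 0.7 m/s).
It fails at once if the cylinder is pressed hard onto the balance (over 40 N) (contact force between cylinder and balance above 40 N).
It also fails if it takes over 64 s, if anything falls off the work surface, if the arm or the gripper's body presses on something with over 40 N, if the wrist force passes 120 N, or if a joint passes its speed limit or range.

### The arm

A 6-joint arm with a two-finger parallel gripper is mounted at the origin on the work surface. World frame = base frame: x ahead of the robot, y to its left, z up, the work surface at z = 0. Lengths are in m, angles in rad, forces in N, time in s.
With the tool pointing down it reaches from about 0.375 to 0.9 m from the base axis. Payload 3.1 kg.
Tool frame: the origin (TCP) lies at the very end of the fingers, on their centre line; the grasp point (between the pads) lies 19 mm behind it; x points along the fingers, z is the direction in which the jaws open and shut, and the axes are right-handed (so a half turn about x gives the same grasp; the last joint's range is limited). The gripper opens to 85 mm and grips with 20 to 120 N. Pads are 22 mm wide; open, the fingers measure 114 mm over their backs; the gripper's body (76 mm by 85 mm) begins 54 mm behind the grasp point. The pads swing forward as they close: fully open they stand 13 mm farther back than shut.
Start: joints at [1.024, 0.527, 1.433, -0, 1.181, -0.178], TCP at [0.225, 0.583, 0.231] pointing down, gripper open.
Joint ranges: [-3.08, 3.08], [-0.75, 2.2], [0.22, 2.44], [-1.43, 4.57], [0, 2.65], [-2.85, 2.85]. Speed limits (rad/s): [2.79, 2.79, 3.14, 3.14, 3.14, 3.14].

### API

Orientations are given as a unit quaternion [x, y, z, w].
In Python, from station import manip, viewer, job gives the robot as it stands.
- The arm moves only by the tool move_arm, never from a script. Its argument "deltas" is one flat list of numbers, 7 for each row, row after row: the finger opening in mm, from 0 to 85.4, then the shift along the tool's x, y, z in mm, then the turn, a rotation vector about the tool's x, y, z in degrees. In form: [jaw, tx, ty, tz, rx, ry, rz, jaw, tx, ty, tz, rx, ry, rz, ...]. A call has 1 to 10 rows; each row shifts and turns the commanded pose from where the row before left it, along the tool's axes as they then stand; what a row does not reach is not made up. A row lasts 1/10 s, in which the tool goes at most 50 mm and 8.59 degrees, less where a joint would pass 70% of its speed; a pose out of reach is approached as far as the arm can. A call is refused whole if a number of a shift passes 50 or a number of a turn 8.59, either way. A call with a gripper value outside its range is refused whole. The fingers move at their own pace and stop on an object; "force" is the grip in N (left out, the last holds). Time passes only in rows, so rows that do not move let the fingers close. It gives the time, the measured TCP pose, the force and the opening at its end, in the units of the state.
- manip.sense(): the state, without advancing time (a new reading comes with each control period).
- viewer.snapshot(name): name is "scene" or "top" or "wrist"; returns a dict with "image" (480x640x3 uint8, red, green, blue), "depth" (480x640 float32, m along the optical axis (not along the pixel's ray), 0 where there is no reading), "fovy" (degrees; the focal length in pixels is half the picture's height over the tangent of half this angle, whatever the lens; pixels are square), "cx", "cy" (the principal point, pixels), "R" (3x3) and "t" (3): a world point X has camera coordinates R X + t. Camera axes: x right, y down, z forward; pixel columns grow to the right and rows downward; lengths in m; the calibration is good to about 2 mm. A picture is of the moment at which its call begins.
- job.sign_off(): hands the job in, once; it reports no verdict.
The state is a dict: "t": time; "q": joint angles; "qd": joint speeds; "tau": joint torques, N m; "tcp_pos": TCP position; "tool_rot": TCP orientation; "force": force on the tool from outside, world axes, zero at the start; "ft_torque": the same for the moment, N m; "finger_gap": opening from 0.0 (shut) to 1.0 (fully open).
Only numpy, scipy, OpenCV 4.12 (cv2) and the standard library are available. Lean on these libraries where they do the work, as an engineer would, in place of code of your own. Each camera call takes 0.05 s, during which the arm holds its last target.

## Working session

There is one attempt and no reset: what is moved stays moved. The work goes in short steps, Python scripts to look and compute and a tool call to move; the robot and the scene stay as the last step left them, time stands still between calls to the robot, and variables do not carry over. Pictures are saved under pics/ and viewed, and the job is handed in when it is done.

Besides the shell and the picture viewer there is one more tool, called as name(argument=value, ...) on one line, values as JSON. move_arm: Moves the arm, as the interface text tells. Its arguments: {"type":"object","properties":{"deltas":{"type":"array"},"force":{"type":"number"}},"required":["deltas"]}

```bash
ls; mkdir -p pics
cat > h.py <<'E'
import numpy as np, cv2
from station import manip, viewer, job
def K(s):
    f=240/np.tan(np.radians(s['fovy'])/2); return f,s['cx'],s['cy']
def cloud(s):
    f,cx,cy=K(s); d=s['depth']; v,u=np.mgrid[0:480,0:640]
    P=np.stack([(u-cx)/f*d,(v-cy)/f*d,d],-1)
    return (P-s['t'])@s['R']
def proj(s,X):
    f,cx,cy=K(s); p=s['R']@np.array(X)+s['t']; return cx+f*p[0]/p[2],cy+f*p[1]/p[2]
def snap(name,tag):
    s=viewer.snapshot(name); cv2.imwrite(f'pics/{tag}.png',s['image'][:,:,::-1]); np.savez(f'{tag}.npz',**s); return s
def load(tag):
    return {k:v for k,v in np.load(f'{tag}.npz').items()}
E
python3 - <<'E'
from h import *
for n in ("scene","top","wrist"):
    s=snap(n,n+"0"); print(n,s['fovy'],s['cx'],s['cy'],-s['R'].T@s['t'],(s['depth']>0).mean())
print(manip.sense())
E
```

```text
pics
scene 46.332814349005446 309.3625333512373 238.01646073985344 [1.09513615 0.61915515 0.76735077] 0.9959147135416667
top 57.389985678535055 323.98024835139574 248.12706082855559 [0.46472058 0.01662602 1.16168108] 0.9961002604166667
wrist 65.86803668331632 320.8020148997981 239.55780068183802 [0.15462029 0.61100707 0.37393442] 0.9959016927083333
{'t': 0.15, 'q': array([ 1.02448241e+00,  5.28280553e-01,  1.43361960e+00, -4.41667656e-05,
        1.18139822e+00, -1.78498453e-01]), 'qd': array([-1.47562790e-03, -1.68834270e-03, -5.46898130e-03, -3.20915226e-05,
        1.50684584e-03, -1.10150234e-03]), 'tau': array([ 9.58747733e-04, -4.42747843e+01, -1.78277171e+01, -2.48683509e-04,
        5.66947740e-03, -2.20962073e-05]), 'tcp_pos': array([0.22442555, 0.58272038, 0.23053756]), 'tool_rot': array([-0.40039737,  0.5835451 ,  0.39987593,  0.58245713]), 'force': array([ 0.1607263 , -0.39709807, -0.11108331]), 'ft_torque': array([ 0.01619701, -0.00148439,  0.02594142]), 'finger_gap': 1.003186590486412}
```

View pics/scene0.png

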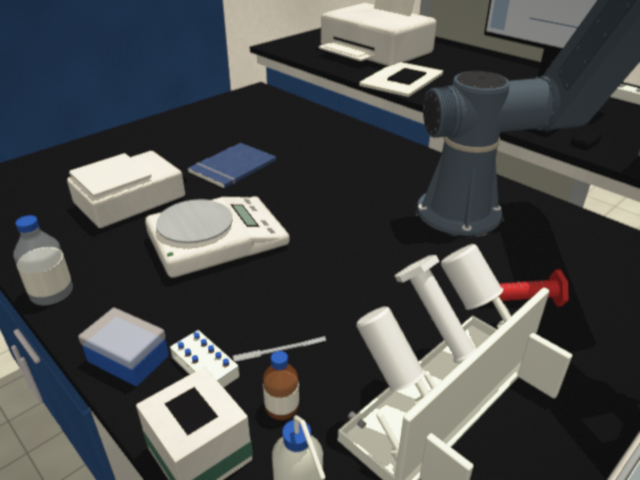

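View pics/top0.png

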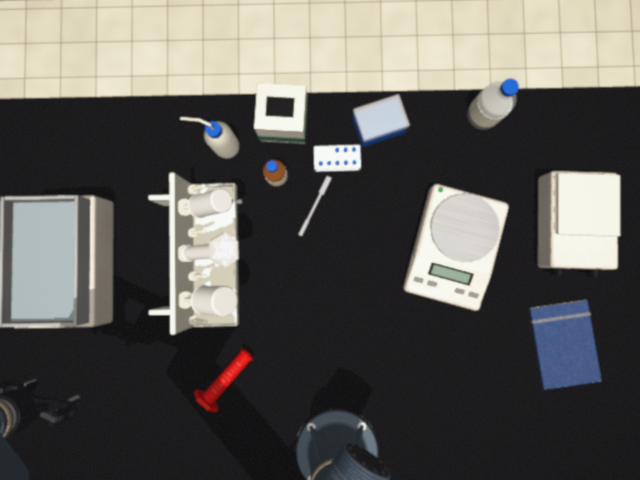

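View pics/wrist0.png

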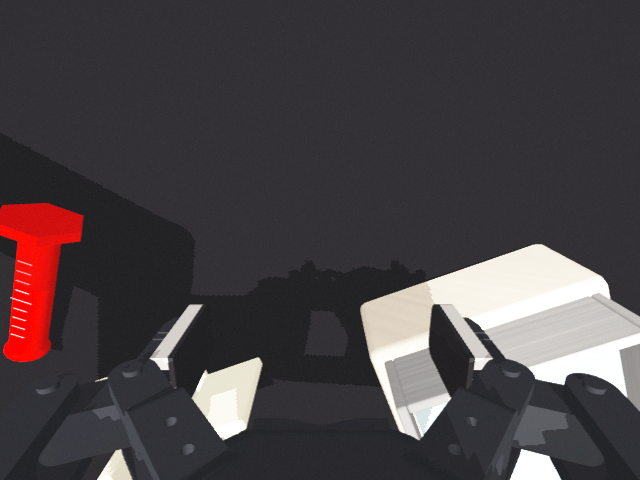

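Run:
```python
from h import *
s=load('scene0');t=load('top0')
a=cv2.resize(s['image'][230:430,330:580],None,fx=3,fy=3,interpolation=cv2.INTER_CUBIC)[:,:,::-1]
cv2.imwrite('pics/crop1.png',a)
C=cloud(t)
for n,p in dict(foot=(225,250),boardtop=(179,180),boardtop2=(179,330),tube=(197,253),low=(215,300),tall=(212,202),pan=(465,228),panN=(465,195),panS=(465,260),bench=(350,300)).items(): print(n,C[p[1],p[0]].round(4))
C2=cloud(s)
for n,p in dict(foot=(418,268),tube=(440,310),tube2=(458,345),pan=(195,222),boardtop=(545,294)).items(): print('S',n,C2[p[1],p[0]].round(4))
```

```text
foot [0.5133 0.2296 0.2349]
boardtop [0.6881 0.3631 0.1274]
boardtop2 [0.3333 0.3632 0.1278]
tube [0.5104 0.3042 0.1831]
low [0.4074 0.2549 0.2208]
tall [0.6183 0.26   0.2221]
pan [ 0.5651 -0.3295  0.0788]
panN [ 0.6465 -0.3307  0.0839]
panS [ 0.4859 -0.3266  0.0791]
bench [ 0.3873 -0.0456 -0.0039]
S foot [0.5337 0.2519 0.2527]
S tube [0.5244 0.294  0.1912]
S tube2 [0.5253 0.3343 0.1475]
S pan [ 0.5703 -0.3165  0.0797]
S boardtop [0.342  0.3736 0.1635]
```

View pics/crop1.png

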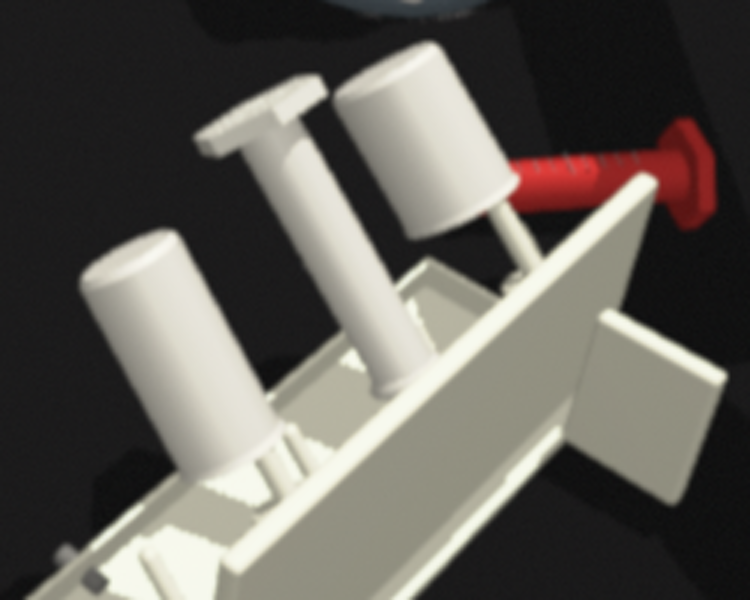

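Run:
```python
from h import *
from scipy.optimize import least_squares
r=2**-.5
for tag in('scene0','top0'):
    s=load(tag);C=cloud(s);im=s['image'].astype(int)
    P=C.reshape(-1,3); col=im.reshape(-1,3)
    m=(P[:,0]>.46)&(P[:,0]<.57)&(P[:,1]>.15)&(P[:,1]<.38)&(P[:,2]>.09)&(s['depth'].ravel()>0)
    P=P[m]; a=(-P[:,1]+P[:,2])*r; b=(P[:,1]+P[:,2])*r
    print(tag,len(P)); 
    for lo in np.arange(-.2,.06,.02):
        k=(a>=lo)&(a<lo+.02)&(b>.3)
        if k.sum()>5: print(round(lo,2),k.sum(),'x',np.percentile(P[k,0],[2,50,98]).round(3),'b',np.percentile(b[k],[5,50,98]).round(4))
    k=(a>-.13)&(a<-.02)&(b>.30)&(abs(P[:,0]-.515)<.03)
    def f(p): 
        u=p[0]+p[1]*(a[k]+.07); v=p[2]+p[3]*(a[k]+.07)
        return np.hypot(P[k,0]-u,b[k]-v)-.017
    q=least_squares(f,[.515,0,.33,0],loss='soft_l1',f_scale=.002); print(q.x.round(4),np.sqrt((q.fun**2).mean()))
```

```text
scene0 4114
-0.2 385 x [0.464 0.519 0.568] b [0.3318 0.341  0.3505]
-0.18 409 x [0.462 0.517 0.568] b [0.3519 0.361  0.3702]
-0.16 881 x [0.464 0.523 0.567] b [0.3304 0.3757 0.381 ]
-0.14 290 x [0.504 0.524 0.53 ] b [0.3253 0.3422 0.3476]
-0.12 294 x [0.503 0.524 0.53 ] b [0.325  0.3417 0.3474]
-0.1 289 x [0.505 0.524 0.53 ] b [0.3246 0.3423 0.3472]
-0.08 295 x [0.504 0.524 0.531] b [0.3247 0.3417 0.3473]
-0.06 288 x [0.504 0.524 0.531] b [0.3246 0.342  0.3473]
-0.04 288 x [0.505 0.524 0.531] b [0.3255 0.342  0.3473]
-0.02 384 x [0.498 0.528 0.549] b [0.3244 0.3455 0.3629]
-0.0 236 x [0.483 0.518 0.548] b [0.3042 0.3346 0.362 ]
[0.5128 0.0049 0.3291 0.0008] 0.001217063010710614
top0 1908
-0.2 75 x [0.462 0.537 0.568] b [0.321  0.3271 0.3323]
-0.18 131 x [0.463 0.53  0.568] b [0.3354 0.3438 0.3526]
-0.16 564 x [0.464 0.515 0.567] b [0.338  0.3671 0.3801]
-0.14 65 x [0.479 0.51  0.53 ] b [0.3351 0.3437 0.375 ]
-0.12 64 x [0.498 0.511 0.529] b [0.3341 0.3434 0.3466]
-0.1 66 x [0.497 0.511 0.528] b [0.3326 0.3429 0.3464]
-0.08 68 x [0.497 0.512 0.529] b [0.3308 0.3435 0.3469]
-0.06 63 x [0.499 0.513 0.527] b [0.3382 0.3437 0.3468]
-0.04 8 x [0.507 0.514 0.519] b [0.3442 0.3455 0.3466]
-0.02 120 x [0.48  0.511 0.548] b [0.3102 0.342  0.3617]
-0.0 626 x [0.483 0.514 0.545] b [0.3043 0.3315 0.3607]
[0.5136 0.0024 0.3286 0.0012] 0.0007786527772665608
```

Run:
```python
from h import *
r=2**-.5
for tag in('scene0','top0'):
    s=load(tag);C=cloud(s);P=C.reshape(-1,3)
    a=(-P[:,1]+P[:,2])*r; b=(P[:,1]+P[:,2])*r
    k=(abs(P[:,0]-.513)<.03)&(abs(b-.329)<.025)&(a>-.015)&(a<.06)
    print(tag,np.percentile(a[k],[5,25,50,75,95,100]).round(4))
    # board
    k=(P[:,2]>.145)&(P[:,2]<.175)&(P[:,1]>.34)&(P[:,1]<.42)&(P[:,0]>.3)&(P[:,0]<.72)
    Q=P[k]; print('board',np.polyfit(Q[:,0],Q[:,1],1),Q.min(0).round(4),Q.max(0).round(4))
    # lower pegs and beakers
    for n,x0 in(('low',.405),('tall',.62)):
        k=(abs(P[:,0]-x0)<.05)&(P[:,2]>.12)&(P[:,1]<.36)&(P[:,1]>.1); Q=P[k]; print(n,np.percentile(Q[:,0],[1,99]).round(3),'a',np.percentile(a[k],[1,99]).round(3),'b',np.percentile(b[k],[1,99]).round(3))
    # pan
    k=(abs(P[:,2]-.08)<.006)&(P[:,1]<-.15)&(P[:,0]>.4)&(P[:,0]<.7)&(P[:,1]>-.45); 
    im=s['image'].reshape(-1,3).astype(int); 
    mask=np.zeros(480*640,np.uint8); mask[k]=255
    g=im.mean(1); mask[(g>205)|(g<120)]=0
    mm=cv2.morphologyEx(mask.reshape(480,640),cv2.MORPH_OPEN,np.ones((5,5)))
    n,l,st,ce=cv2.connectedComponentsWithStats(mm); i=1+np.argmax(st[1:,4]); 
    Q=C[l==i]; print('pan',st[i],Q.mean(0).round(4),Q.min(0).round(4),Q.max(0).round(4))
    for nm,X in dict(vial=(.77,0,0),).items(): pass
```

```text
scene0 [-0.0142 -0.0074  0.0015  0.0019  0.0021  0.0024]
board [0.00401832 0.36961115] [0.3268 0.34   0.145 ] [0.6992 0.3769 0.1675]
low [0.384 0.437] a [-0.152 -0.023] b [0.296 0.349]
tall [0.605 0.651] a [-0.154 -0.023] b [0.305 0.347]
pan [ 157  200   75   43 2535] [ 0.5689 -0.3219  0.079 ] [ 0.4817 -0.4128  0.074 ] [ 0.6508 -0.2402  0.084 ]
top0 [-0.0009  0.0007  0.0018  0.0028  0.004   0.0062]
board [0.00595021 0.36334088] [0.329  0.34   0.1451] [0.697  0.3757 0.1695]
low [0.373 0.436] a [-0.16 -0.02] b [0.287 0.349]
tall [0.597 0.648] a [-0.16 -0.02] b [0.299 0.348]Traceback (most recent call last):
  File "<stdin>", line 20, in <module>
    return _wrapfunc(a, 'argmax', axis=axis, out=out, **kwds)
    return bound(*args, **kwds)
ValueError: attempt to get argmax of an empty sequence
```

```bash
cat >> h.py <<'E'
from scipy.spatial.transform import Rotation as Ro
def pose():
    s=manip.sense(); return np.array(s['tcp_pos']),Ro.from_quat(s['tool_rot']),s
def toolrot(x,z):
    x=np.array(x,float);x/=np.linalg.norm(x);z=np.array(z,float);z-=x*(x@z);z/=np.linalg.norm(z)
    return Ro.from_matrix(np.stack([x,np.cross(z,x),z],1))
def plan(p,R,target,Rt,jaw,vmax=45,n=None,wmax=8.4):
    """rows from pose p,R to target,Rt : straight line + constant rotation"""
    rv=(R.inv()*Rt).as_rotvec(degrees=True); d=(np.array(target)-p)*1000
    if n is None: n=int(max(1,np.ceil(np.abs(rv).max()/wmax),np.ceil(np.linalg.norm(d)/vmax)))
    rows=[];q=p.copy();Q=R
    for i in range(n):
        goal=p+(i+1)/n*(np.array(target)-p)
        t=np.round(Q.inv().apply(goal-q)*1000).astype(int); w=np.round(rv/n,1) if n>1 else np.round(rv,1)
        rows.append([jaw,*t.tolist(),*w.tolist()])
        q=q+Q.apply(t/1000); Q=Q*Ro.from_rotvec(w,degrees=True)
    print(n,'rows; end',q.round(4),'err deg',round(np.degrees((Q.inv()*Rt).magnitude()),2))
    for k in range(0,n,10): print([x for r in rows[k:k+10] for x in r])
    return q,Q
E
python3 - <<'E'
from h import *
t=load('top0'); C=cloud(t)
print(Ro.from_quat(manip.sense()['tool_rot']).as_matrix().round(3))
for n,p in dict(spat1=(300,234),spat2=(328,180),balL=(408,290),balL2=(437,186),trough=(238,300),trough2=(238,190),vial=(338,172),redtip=(250,352)).items(): print(n,C[p[1],p[0]].round(3))
im=t['image'].astype(int); g=im.mean(2); 
k=(abs(C[...,2]-.08)<.012)&(C[...,1]<-.15)&(C[...,0]>.4)&(C[...,0]<.7)&(C[...,1]>-.5)
print(im[228,465],im[180+100,445],im[195,445])
mask=(k&(g<208)&(g>110)).astype(np.uint8)*255
mask=cv2.morphologyEx(mask,cv2.MORPH_OPEN,np.ones((5,5),np.uint8))
n,l,st,ce=cv2.connectedComponentsWithStats(mask); print(st[1:],ce[1:])
E
```

```text
[[-0.001 -0.933  0.36 ]
 [-0.001  0.36   0.933]
 [-1.     0.    -0.002]]
spat1 [0.564 0.083 0.008]
spat2 [0.707 0.007 0.004]
balL [ 0.413 -0.192  0.036]
balL2 [ 0.675 -0.269  0.059]
trough [ 0.393  0.25  -0.001]
trough2 [ 0.686  0.248 -0.   ]
vial [ 0.73  -0.021 -0.002]
redtip [ 0.256  0.22  -0.003]
[216 214 208] [240 242 230] [247 247 238]
[[486 213   8   8  59]
 [491 224   7   6  42]] [[489.42372881 216.25423729]
 [494.         226.5       ]]
```

Run:
```python
from h import *
p,R,s=pose()
q,Q=plan(p,R,p+[0,0,.14],R,85)
Rt=toolrot((0,-.5,-.866),(1,0,0)); x=np.array((0,-.5,-.866))
G=np.array((.513,.275,.190))
q,Q=plan(q,Q,G+.024*x-.20*x,Rt,85)
q,Q=plan(q,Q,G+.024*x-.08*x,Rt,85)
```

```text
4 rows; end [0.2245 0.5829 0.3705] err deg 0.0
[85, -35, 0, 0, 0.0, 0.0, 0.0, 85, -35, 0, 0, 0.0, 0.0, 0.0, 85, -35, 0, 0, 0.0, 0.0, 0.0, 85, -35, 0, 0, 0.0, 0.0, 0.0]
9 rows; end [0.5134 0.3628 0.3425] err deg 0.24
[85, 3, -39, -11, 7.5, 2.0, -2.9, 85, 6, -39, -6, 7.5, 2.0, -2.9, 85, 7, -40, -1, 7.5, 2.0, -2.9, 85, 10, -39, 5, 7.5, 2.0, -2.9, 85, 11, -38, 10, 7.5, 2.0, -2.9, 85, 12, -35, 16, 7.5, 2.0, -2.9, 85, 14, -32, 20, 7.5, 2.0, -2.9, 85, 14, -28, 25, 7.5, 2.0, -2.9, 85, 15, -25, 29, 7.5, 2.0, -2.9]
3 rows; end [0.5133 0.3029 0.2385] err deg 0.2
[85, 40, 0, 0, -0.1, -0.1, -0.0, 85, 40, 0, 0, -0.1, -0.1, -0.0, 85, 40, 0, 0, -0.1, -0.1, -0.0]
```

move_arm(deltas=[85,-35,0,0,0,0,0,85,-35,0,0,0,0,0,85,-35,0,0,0,0,0,85,-35,0,0,0,0,0], force=40)

```text
t: 0.55
tcp_pos: [0.2245, 0.5828, 0.3722]
tool_rot: [-0.4, 0.583, 0.4, 0.583]
force: [0.4, 1.2, 0.4]
finger_gap: 0.997
```

move_arm(deltas=[85,3,-39,-11,7.5,2.0,-2.9,85,6,-39,-6,7.5,2.0,-2.9,85,7,-40,-1,7.5,2.0,-2.9,85,10,-39,5,7.5,2.0,-2.9,85,11,-38,10,7.5,2.0,-2.9,85,12,-35,16,7.5,2.0,-2.9,85,14,-32,20,7.5,2.0,-2.9,85,14,-28,25,7.5,2.0,-2.9,85,15,-25,29,7.5,2.0,-2.9,85,0,0,0,0,0,0])

```text
t: 1.55
tcp_pos: [0.5175, 0.3598, 0.3403]
tool_rot: [-0.18, 0.684, -0.187, 0.682]
force: [-0.0, -0.9, 0.4]
finger_gap: 0.997
```

Run:
```python
from h import *
snap('wrist','wrist1'); snap('scene','scene1')
p,R,s=pose(); print(p,R.as_matrix().round(3),s['q'].round(2))
Rt=toolrot((0,-.5,-.866),(1,0,0)); x=np.array((0,-.5,-.866))
G=np.array((.513,.275,.190))
q,Q=plan(p,R,G+.024*x,Rt,85)
```

```text
[0.5139659  0.36238725 0.34181154] [[-0.005  0.003  1.   ]
 [-0.498  0.867 -0.005]
 [-0.867 -0.498 -0.003]] [ 0.63  0.62  1.06 -0.42  1.77  0.61]
5 rows; end [0.5126 0.2632 0.1693] err deg 0.3
[85, 40, 0, 0, -0.0, -0.1, -0.0, 85, 40, 0, 0, -0.0, -0.1, -0.0, 85, 40, 0, 0, -0.0, -0.1, -0.0, 85, 39, 0, 0, -0.0, -0.1, -0.0, 85, 40, 0, -1, -0.0, -0.1, -0.0]
```

View pics/wrist1.png

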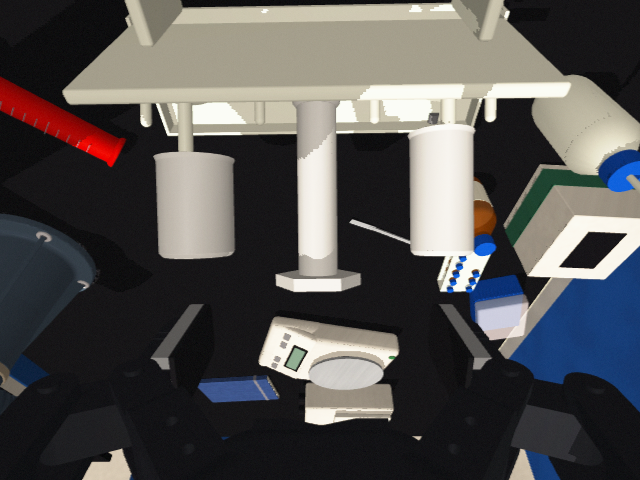

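View pics/scene1.png

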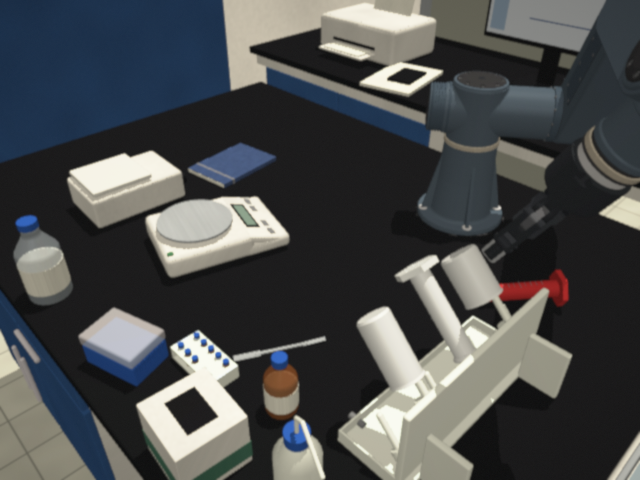

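Run:
```python
from h import *
s=load('scene1'); print(proj(s,(.514,.362,.342)),proj(s,(.513,.231,.234)))
w=load('wrist1'); print(proj(w,(.513,.231,.234)),proj(w,(.513,.2878,.1775)),-w['R'].T@w['t'])
```

```text
(np.float64(503.21039612991945), np.float64(245.12430303202788)) (np.float64(414.2061265064076), np.float64(265.7265661108162))
(np.float64(318.24689670152617), np.float64(284.44952861642446)) (np.float64(317.4878341662371), np.float64(193.16843012667385)) [0.51873971 0.49713694 0.42720487]
```

move_arm(deltas=[85,40,0,0,0,0,0,85,40,0,0,0,0,0,85,40,0,0,0,0,0,85,40,0,-1,0,0,0,85,30,0,0,0,0,0,85,10,0,0,0,0,0,85,0,0,0,0,0,0])

```text
t: 2.35
tcp_pos: [0.511, 0.2637, 0.1694]
tool_rot: [-0.181, 0.684, -0.183, 0.682]
force: [-0.3, 0.5, 0.7]
finger_gap: 0.995
```

Run:
```python
from h import *
snap('wrist','wrist2'); p,R,s=pose(); print(p,R.as_matrix().round(3),s['force'])
```

```text
[0.51214901 0.26459879 0.17054788] [[-0.001  0.003  1.   ]
 [-0.497  0.868 -0.003]
 [-0.868 -0.497  0.001]] [-0.27953929  0.58793071 -0.28739275]
```

View pics/wrist2.png

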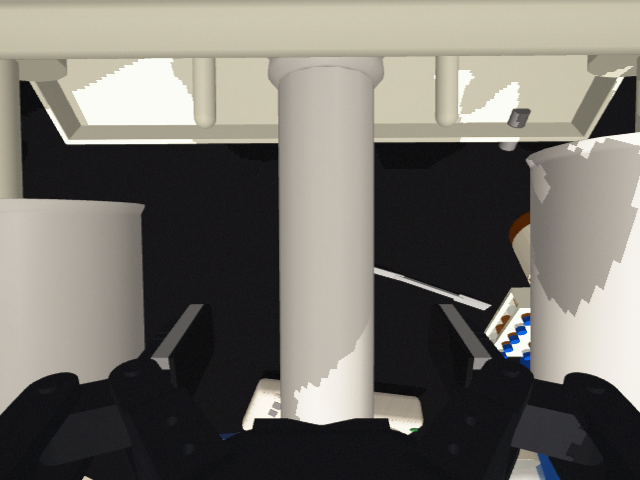

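move_arm(deltas=[20,0,0,0,0,0,0,20,0,0,0,0,0,0,20,0,0,0,0,0,0,20,0,0,0,0,0,0,20,0,0,0,0,0,0,20,0,0,0,0,0,0], force=40)

```text
t: 3.0
tcp_pos: [0.5125, 0.2642, 0.1706]
tool_rot: [-0.18, 0.683, -0.183, 0.683]
force: [-0.7, 2.7, 4.9]
finger_gap: 0.372
```

Run:
```python
from h import *
snap('wrist','wrist3'); p,R,s=pose(); print(p,R.as_matrix().round(3),s['force'],s['finger_gap'])
u=np.array((0,-2**-.5,2**-.5)); n=np.array((0,2**-.5,2**-.5))
q,Q=plan(p,R,p+.004*n,R,20)
q,Q=plan(q,Q,q+.16*u,Q,20,vmax=25)
```

```text
[0.51251208 0.26420961 0.17061114] [[-0.001  0.004  1.   ]
 [-0.497  0.868 -0.004]
 [-0.868 -0.497  0.001]] [-1.90856446  3.45422257  6.10204175] 0.37504725150777185
1 rows; end [0.5125 0.2671 0.1736] err deg 0.0
[20, -4, 1, 0, 0.0, 0.0, 0.0]
7 rows; end [0.513  0.1543 0.2866] err deg 0.0
[20, -6, -22, 0, 0.0, 0.0, 0.0, 20, -6, -22, 0, 0.0, 0.0, 0.0, 20, -6, -22, 0, 0.0, 0.0, 0.0, 20, -6, -22, 0, 0.0, 0.0, 0.0, 20, -6, -22, 0, 0.0, 0.0, 0.0, 20, -6, -22, 0, 0.0, 0.0, 0.0, 20, -6, -22, 1, 0.0, 0.0, 0.0]
```

View pics/wrist3.png

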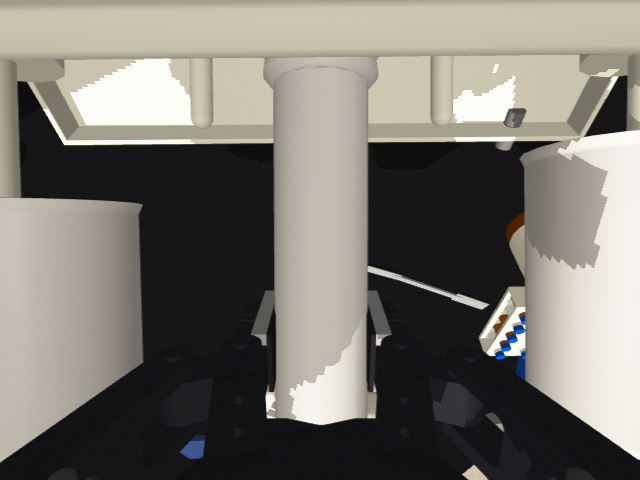

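move_arm(deltas=[20,-4,1,0,0,0,0,20,-6,-22,0,0,0,0,20,-6,-22,0,0,0,0,20,-6,-22,0,0,0,0])

```text
t: 3.45
tcp_pos: [0.5115, 0.2174, 0.2209]
tool_rot: [-0.181, 0.684, -0.183, 0.682]
force: [0.4, 0.1, 0.2]
finger_gap: 0.375
```

Run:
```python
from h import *
snap('wrist','wrist4'); p,R,s=pose(); print(p,R.as_matrix().round(3),s['force'],s['finger_gap'])
```

```text
[0.51254597 0.21533248 0.22399144] [[-0.001  0.006  1.   ]
 [-0.5    0.866 -0.005]
 [-0.866 -0.5    0.002]] [ 0.16471818 -1.71464387  1.51140012] 0.3741568283948308
```

View pics/wrist4.png

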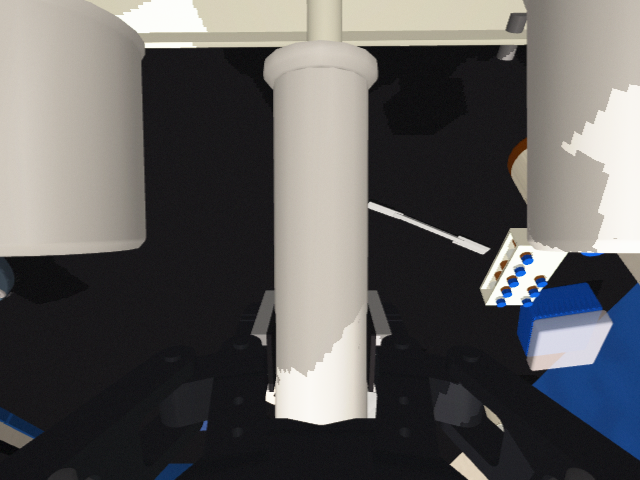

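move_arm(deltas=[20,-6,-22,0,0,0,0,20,-6,-22,0,0,0,0,20,-6,-22,0,0,0,0,20,-6,-22,0,0,0,0,20,-6,-22,0,0,0,0,20,-3,-10,0,0,0,0,20,0,0,0,0,0,0])

```text
t: 4.2
tcp_pos: [0.512, 0.1302, 0.31]
tool_rot: [-0.18, 0.683, -0.184, 0.683]
force: [0.1, 0.3, -0.1]
finger_gap: 0.375
```

Run:
```python
from h import *
snap('wrist','wrist5'); snap('scene','scene5'); p,R,s=pose(); print(p,R.as_matrix().round(3),s['force'],s['finger_gap'],s['q'].round(2))
# cylinder pose relative to tool: fit axis from scene depth in tool frame
C=cloud(load('wrist5')).reshape(-1,3)
L=R.inv().apply(C-p)
# expected cyl: foot / axis in tool frame
r=2**-.5; c0=np.array((0,r,-r)); print('axis in tool',R.inv().apply(c0).round(3))
np.save('L5.npy',L)
k=(abs(L[:,2])<.025)&(L[:,0]>-.06)&(L[:,0]<.06)&(L[:,1]>0.01)&(L[:,1]<.15)
A=L[k]; top=A[(abs(A[:,2])<.004)]
for lo in np.arange(.01,.15,.01):
    m=(top[:,1]>=lo)&(top[:,1]<lo+.01)
    if m.sum(): print(round(lo,2),m.sum(),np.median(top[m,0]).round(4))
```

```text
[0.51136681 0.13093026 0.30864853] [[-0.003  0.003  1.   ]
 [-0.497  0.868 -0.004]
 [-0.868 -0.497 -0.001]] [-0.40659316  0.50906533 -1.02056917] 0.3763335697321901 [ 0.31  0.43  1.5  -0.5   1.41  0.44]
axis in tool [ 0.262  0.965 -0.002]
0.01 788 -0.0389
0.02 811 -0.0363
0.03 807 -0.0335
0.04 818 -0.0308
0.05 820 -0.0281
0.06 824 -0.0254
0.07 865 -0.0226
0.08 860 -0.0199
0.09 835 -0.0197
```

View pics/scene5.png

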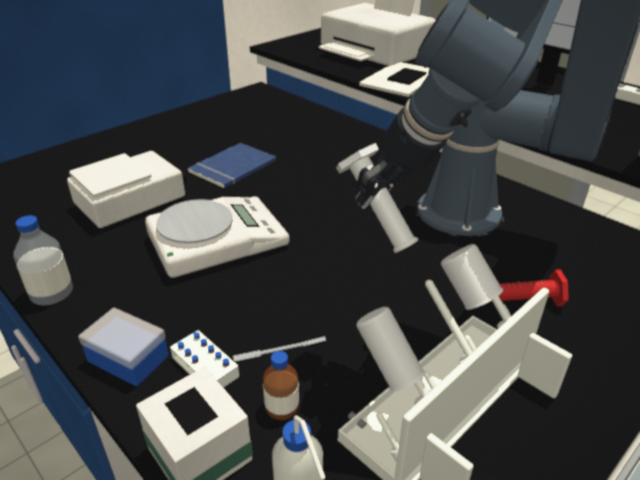

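View pics/wrist5.png

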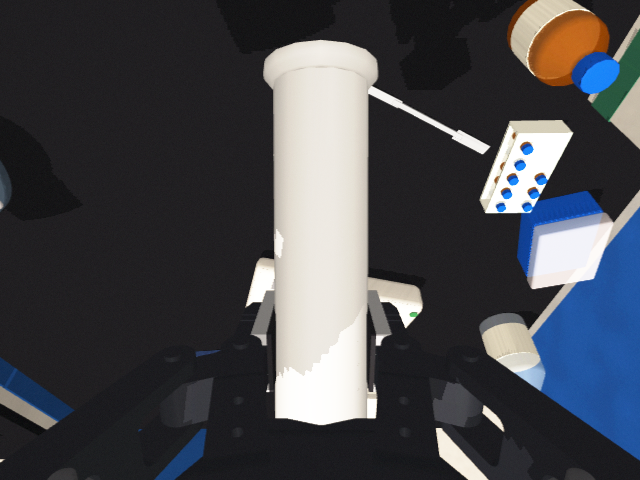

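```bash
cat >> h.py <<'E'
def Rfor(cw,jw,ct,jt=(0,0,1)):
    cw,jw,ct,jt=[np.array(v,float) for v in(cw,jw,ct,jt)]
    cw/=np.linalg.norm(cw);ct/=np.linalg.norm(ct);jw-=cw*(cw@jw);jw/=np.linalg.norm(jw)
    A=np.stack([cw,jw,np.cross(cw,jw)],1);B=np.stack([ct,jt,np.cross(ct,jt)],1)
    return Ro.from_matrix(A@B.T)
E
python3 - <<'E'
from h import *
p,R,s=pose()
ct=(.262,.965,0); cc=np.array((-.0205,.017,0))
Rt=Rfor((.9974,0,-.0719),(0,-1,0),ct); print(Rt.as_matrix().round(3))
T=np.array((.44,0,.0263))
q,Q=plan(p,R,T+[0,0,.10]-Rt.apply(cc),Rt,20)
E
```

```text
[[ 0.192  0.981  0.   ]
 [ 0.     0.    -1.   ]
 [-0.981  0.192  0.   ]]
11 rows; end [0.4273 0.0005 0.1025] err deg 0.5
[20, 22, -1, -8, 8.2, 1.3, 2.9, 20, 22, -3, -6, 8.2, 1.3, 2.9, 20, 23, -5, -6, 8.2, 1.3, 2.9, 20, 21, -8, -4, 8.2, 1.3, 2.9, 20, 22, -8, -3, 8.2, 1.3, 2.9, 20, 21, -10, -1, 8.2, 1.3, 2.9, 20, 21, -11, 1, 8.2, 1.3, 2.9, 20, 20, -12, 4, 8.2, 1.3, 2.9, 20, 19, -12, 5, 8.2, 1.3, 2.9, 20, 19, -12, 8, 8.2, 1.3, 2.9]
[20, 18, -12, 9, 8.2, 1.3, 2.9]
```

move_arm(deltas=[20,22,-1,-8,8.2,1.3,2.9,20,22,-3,-6,8.2,1.3,2.9,20,23,-5,-6,8.2,1.3,2.9,20,21,-8,-4,8.2,1.3,2.9,20,22,-8,-3,8.2,1.3,2.9,20,21,-10,-1,8.2,1.3,2.9,20,21,-11,1,8.2,1.3,2.9,20,20,-12,4,8.2,1.3,2.9,20,19,-12,5,8.2,1.3,2.9,20,19,-12,8,8.2,1.3,2.9])

```text
t: 5.3
tcp_pos: [0.4361, 0.0092, 0.1224]
tool_rot: [0.476, 0.492, -0.434, 0.586]
force: [0.5, 0.5, -1.1]
finger_gap: 0.376
```

move_arm(deltas=[20,18,-12,9,8.2,1.3,2.9,20,0,0,0,0,0,0,20,0,0,0,0,0,0])

```text
t: 5.6
tcp_pos: [0.4283, -0.0024, 0.104]
tool_rot: [0.53, 0.457, -0.447, 0.557]
force: [-0.5, -0.7, -0.8]
finger_gap: 0.377
```

Run:
```python
from h import *
s=snap('scene','scene6');w=snap('wrist','wrist6'); p,R,st=pose(); print(p,R.as_matrix().round(3),st['force'],st['finger_gap'],st['q'].round(2))
for n,x in(('s',s),('w',w)):
    C=cloud(x).reshape(-1,3)
    k=(C[:,2]>.09)&(C[:,2]<.22)&(abs(C[:,1])<.05)&(C[:,0]<.56)&(C[:,0]>.32)
    A=C[k]; print(n,k.sum())
    for lo in np.arange(.34,.54,.01):
        m=(A[:,0]>=lo)&(A[:,0]<lo+.01)
        if m.sum()>3: print(round(lo,2),m.sum(),np.percentile(A[m,1],[3,97]).round(4),np.percentile(A[m,2],[3,50,97]).round(4))
ct=(.262,.965,0); cc=np.array((-.0205,.017,0))
print('cyl est c',p+R.apply(cc),R.apply(ct))
Rt=Rfor((.9974,0,-.0719),(0,-1,0),ct)
T=np.array((.44,0,.0263))
q,Q=plan(p,R,T+[0,0,.015]-Rt.apply(cc),Rt,20)
```

```text
[ 0.43004372 -0.00221505  0.10503122] [[ 0.186  0.982  0.037]
 [-0.015  0.04  -0.999]
 [-0.983  0.185  0.022]] [-0.12958901 -0.34249282 -0.498185  ] 0.37528758334440565 [-0.29  0.48  2.16  0.13  0.32  1.12]
s 2584
0.36 60 [0.0038 0.0314] [0.0992 0.1203 0.1401]
0.37 50 [0.0021 0.0306] [0.1022 0.1308 0.1624]
0.39 12 [0.0206 0.0389] [0.1661 0.1749 0.2162]
0.4 128 [-0.0481  0.0487] [0.1469 0.1708 0.2168]
0.41 424 [-0.0482  0.0457] [0.134  0.1989 0.219 ]
0.42 750 [-0.0465  0.0469] [0.1233 0.1798 0.2132]
0.43 373 [-0.0446  0.0272] [0.1111 0.1485 0.2011]
0.44 74 [-0.009   0.0147] [0.1174 0.1376 0.1431]
0.45 72 [-0.0103  0.0159] [0.1191 0.1363 0.1418]
0.46 77 [-0.0088  0.0163] [0.1183 0.1354 0.1416]
0.47 76 [-0.0104  0.0163] [0.1171 0.135  0.1399]
0.48 75 [-0.0088  0.0168] [0.1157 0.1344 0.1391]
0.49 78 [-0.0068  0.0172] [0.1161 0.133  0.1383]
0.5 102 [-0.0122  0.0175] [0.1047 0.129  0.1376]
0.51 144 [-0.0142  0.0198] [0.1015 0.1153 0.1371]
0.52 84 [-0.0171  0.0209] [0.1033 0.127  0.1388]
w 87096
0.39 18 [-0.0178  0.0151] [0.1322 0.134  0.1371]
0.4 4516 [-0.043   0.0481] [0.1379 0.1602 0.1752]
0.41 10097 [-0.0475  0.0482] [0.1385 0.161  0.1862]
0.42 25633 [-0.0483  0.0488] [0.1404 0.1813 0.1965]
0.43 21251 [-0.0462  0.028 ] [0.1241 0.1724 0.2029]
0.44 2871 [-0.0148  0.0152] [0.1315 0.1421 0.1448]
0.45 2873 [-0.0144  0.0156] [0.1311 0.1413 0.144 ]
0.46 2889 [-0.0141  0.0159] [0.1307 0.1406 0.1432]
0.47 2900 [-0.0137  0.0162] [0.1303 0.1397 0.1423]
0.48 2955 [-0.0133  0.0167] [0.1286 0.1389 0.1415]
0.49 2971 [-0.0129  0.0171] [0.1278 0.1381 0.1407]
0.5 2991 [-0.0126  0.0174] [0.1275 0.1373 0.1399]
0.51 3840 [-0.0141  0.0201] [0.1244 0.1368 0.1407]
0.52 1291 [-0.0149  0.0197] [0.1297 0.1395 0.142 ]
cyl est c [ 0.44293012 -0.00122812  0.12831677] [ 0.99619165  0.03521641 -0.07893666]
2 rows; end [4.272e-01 3.000e-04 1.790e-02] err deg 0.09
[20, 43, -9, -2, 1.2, 0.4, 0.2, 20, 42, -10, -2, 1.2, 0.4, 0.2]
```

View pics/scene6.png

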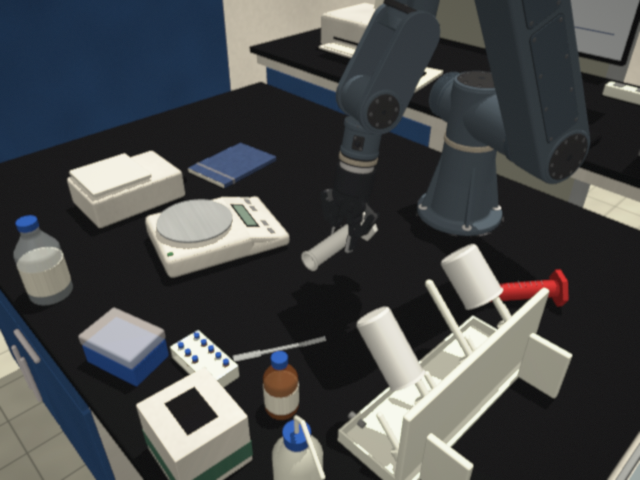

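move_arm(deltas=[20,43,-9,-2,1.2,0.4,0.2,20,40,-10,-2,1.2,0.4,0.2,20,0,0,0,0,0,0,20,0,0,0,0,0,0])

```text
t: 6.1
tcp_pos: [0.4313, 0.0042, 0.0517]
tool_rot: [0.545, 0.454, -0.441, 0.549]
force: [0.3, 0.2, 0.0]
finger_gap: 0.375
```

Run:
```python
from h import *
w=snap('scene','scene7'); w=snap('wrist','wrist7'); p,R,st=pose(); print(p,R.as_matrix().round(3),st['force'],st['q'].round(2))
ct=(.262,.965,0); cc=np.array((-.0205,.017,0))
print('cyl est c',p+R.apply(cc),R.apply(ct))
C=cloud(w).reshape(-1,3); A=C[(abs(C[:,1])<.006)&(C[:,2]>.03)&(C[:,0]>.44)&(C[:,0]<.505)]
print(np.polyfit(A[:,0]-.44,A[:,2]-.0170,1),len(A))
Rt=Rfor((.9974,0,-.0719),(0,-1,0),ct)
q,Q=plan(p,R,p-[0,0,.014],Rt,20,n=4)
```

```text
[0.43139174 0.00384581 0.0523963 ] [[ 0.199  0.98   0.017]
 [ 0.01   0.015 -1.   ]
 [-0.98   0.2   -0.007]] [ 0.24615925 -0.34901563 -1.2472467 ] [-0.3   0.63  2.21  0.52  0.14  0.75]
cyl est c [0.44396036 0.00388974 0.0758756 ] [ 0.99772095  0.01742735 -0.06417319]
[0.08632188 0.08659857] 8715
4 rows; end [0.4312 0.0039 0.0381] err deg 0.21
[20, 3, -1, 0, 0.2, -0.1, -0.1, 20, 4, 0, 0, 0.2, -0.1, -0.1, 20, 3, -1, 0, 0.2, -0.1, -0.1, 20, 4, -1, 0, 0.2, -0.1, -0.1]
```

View pics/scene7.png

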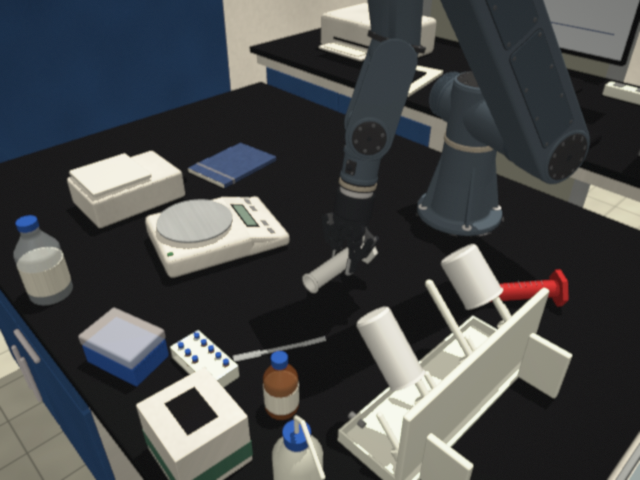

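Run:
```python
from h import *
p,R,st=pose()
ct=(.262,.965,0); cc=np.array((-.0205,.017,0))
q,Q=plan(p,R,p+[.02,0,.06],R,20)
Rt=Rfor((0,.9974,-.0719),(1,0,0),ct)
T=np.array((.47,.02,.0263))
q,Q=plan(q,Q,T+[0,0,.07]-Rt.apply(cc),Rt,20)
```

```text
2 rows; end [0.4518 0.0038 0.1127] err deg 0.0
[20, -27, 16, 0, 0.0, 0.0, 0.0, 20, -28, 16, 0, 0.0, 0.0, 0.0]
11 rows; end [0.4704 0.0077 0.0728] err deg 0.74
[20, 4, 1, 0, -7.9, 1.6, -0.1, 20, 4, 1, 0, -7.9, 1.6, -0.1, 20, 4, 1, 0, -7.9, 1.6, -0.1, 20, 4, 1, 0, -7.9, 1.6, -0.1, 20, 3, 1, 1, -7.9, 1.6, -0.1, 20, 4, 0, 1, -7.9, 1.6, -0.1, 20, 4, 1, 1, -7.9, 1.6, -0.1, 20, 4, 0, 1, -7.9, 1.6, -0.1, 20, 3, 1, 2, -7.9, 1.6, -0.1, 20, 4, 0, 1, -7.9, 1.6, -0.1]
[20, 4, 0, 2, -7.9, 1.6, -0.1]
```

move_arm(deltas=[20,-27,16,0,0,0,0,20,-28,16,0,0,0,0,20,0,0,0,0,0,0])

```text
t: 6.5
tcp_pos: [0.4542, 0.003, 0.1116]
tool_rot: [0.548, 0.451, -0.438, 0.552]
force: [-0.1, -0.3, -0.5]
finger_gap: 0.374
```

move_arm(deltas=[20,4,1,0,-7.9,1.6,-0.1,20,4,1,0,-7.9,1.6,-0.1,20,4,1,0,-7.9,1.6,-0.1,20,4,1,0,-7.9,1.6,-0.1,20,3,1,1,-7.9,1.6,-0.1,20,4,0,1,-7.9,1.6,-0.1,20,4,1,1,-7.9,1.6,-0.1,20,4,0,1,-7.9,1.6,-0.1,20,3,1,2,-7.9,1.6,-0.1,20,4,0,1,-7.9,1.6,-0.1])

```text
t: 7.5
tcp_pos: [0.466, 0.0076, 0.0714]
tool_rot: [0.122, 0.701, 0.018, 0.703]
force: [-0.6, -0.0, -0.7]
finger_gap: 0.375
```

move_arm(deltas=[20,4,0,2,-7.9,1.6,-0.1,20,0,0,0,0,0,0,20,0,0,0,0,0,0])

```text
t: 7.8
tcp_pos: [0.4678, 0.0084, 0.0674]
tool_rot: [0.076, 0.708, 0.065, 0.699]
force: [0.7, 1.0, -0.2]
finger_gap: 0.377
```

Run:
```python
from h import *
p,R,st=pose(); print(p,R.as_matrix().round(3),st['force'],st['q'].round(2))
ct=(.262,.965,0); cc=np.array((-.0205,.017,0))
print('cyl est c',p+R.apply(cc),R.apply(ct))
Rt=Rfor((0,.9974,-.0719),(1,0,0),ct)
T=np.array((.47,.02,.0263))
q,Q=plan(p,R,T+[0,0,.012]-Rt.apply(cc),Rt,20,n=6)
```

```text
[0.46778285 0.00841255 0.06737507] [[-0.01   0.017  1.   ]
 [ 0.197  0.98  -0.014]
 [-0.98   0.197 -0.013]] [ 0.71646913  0.99290497 -0.21172212] [-0.34  0.63  1.94  0.3   0.67 -0.57]
cyl est c [0.4682786  0.02102719 0.09082448] [ 0.01335482  0.99763687 -0.06641778]
6 rows; end [0.4704 0.0075 0.0152] err deg 0.37
[20, 9, -2, 0, -0.2, -0.1, -0.1, 20, 8, -2, 1, -0.2, -0.1, -0.1, 20, 9, -2, 0, -0.2, -0.1, -0.1, 20, 8, -2, 1, -0.2, -0.1, -0.1, 20, 9, -1, 0, -0.2, -0.1, -0.1, 20, 8, -2, 1, -0.2, -0.1, -0.1]
```

move_arm(deltas=[20,9,-2,0,-0.2,-0.1,-0.1,20,8,-2,1,-0.2,-0.1,-0.1,20,9,-2,0,-0.2,-0.1,-0.1,20,8,-2,1,-0.2,-0.1,-0.1,20,9,-1,0,-0.2,-0.1,-0.1,20,8,-2,1,-0.2,-0.1,-0.1,20,0,0,0,0,0,0,20,0,0,0,0,0,0])

```text
t: 8.6
tcp_pos: [0.4707, 0.0074, 0.0148]
tool_rot: [0.064, 0.704, 0.069, 0.704]
force: [1.1, -0.0, -0.2]
finger_gap: 0.372
```

Run:
```python
from h import *
s=snap('scene','scene8'); w=snap('wrist','wrist8');p,R,st=pose(); print(p,R.as_matrix().round(3),st['force'],st['q'].round(2))
ct=(.262,.965,0); cc=np.array((-.0205,.017,0))
print('cyl est c',p+R.apply(cc),R.apply(ct))
for n,x in(('s',s),('w',w)):
    C=cloud(x).reshape(-1,3); A=C[(abs(C[:,0]-.47)<.02)&(C[:,2]>.02)&(C[:,1]>.02)&(C[:,1]<.085)]
    for lo in np.arange(.02,.08,.01):
        m=(A[:,1]>=lo)&(A[:,1]<lo+.01)
        if m.sum()>3: print(n,round(lo,2),m.sum(),np.percentile(A[m,2],[50,97]).round(4))
    k=(abs(C[:,0]-.47)<.04)&(C[:,2]>.01)&(C[:,1]<.0)&(C[:,1]>-.1)&(C[:,2]<.1); A=C[k]; print(len(A), A.min(0),A.max(0))
```

```text
[0.47101595 0.00730708 0.0152139 ] [[ 0.    -0.007  1.   ]
 [ 0.187  0.982  0.007]
 [-0.982  0.187  0.002]] [ 0.3123799   0.11892789 -0.79883699] [-0.34  0.74  1.96  0.35  0.53 -0.66]
cyl est c [0.4708926  0.02016469 0.03853592] [-0.00647569  0.99697818 -0.07656096]
s 0.02 289 [0.3498 0.396 ]
s 0.03 76 [0.0469 0.053 ]
s 0.04 81 [0.0468 0.0522]
s 0.05 70 [0.0473 0.0508]
s 0.06 83 [0.0453 0.0503]
s 0.07 77 [0.0439 0.0499]
286 [ 0.43268813 -0.06060834  0.01091408] [ 5.08052737e-01 -1.04803487e-04  9.95977248e-02]
w 0.02 2827 [0.0526 0.0552]
w 0.03 2859 [0.0518 0.0544]
w 0.04 2890 [0.051  0.0537]
w 0.05 4197 [0.0515 0.17  ]
w 0.06 2945 [0.0495 0.0521]
w 0.07 2969 [0.0487 0.0514]
7837 [ 0.43000099 -0.02289414  0.04233432] [ 5.09992683e-01 -3.17172441e-06  7.92812888e-02]
```

View pics/scene8.png

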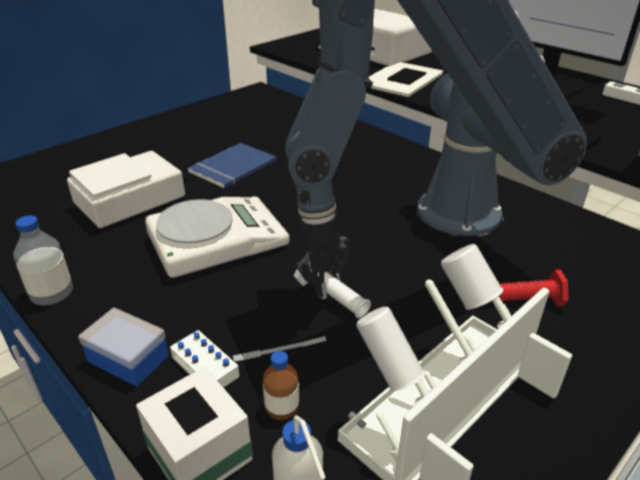

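move_arm(deltas=[20,4,-1,0,0,0,0,20,4,-1,0,0,0,0,20,0,0,0,0,0,0,20,0,0,0,0,0,0])

```text
t: 9.1
tcp_pos: [0.4708, 0.0069, 0.0067]
tool_rot: [0.064, 0.704, 0.069, 0.704]
force: [0.6, 0.1, -0.5]
finger_gap: 0.371
```

move_arm(deltas=[20,1,0,0,0,0,0,20,0,0,0,0,0,0])

```text
t: 9.3
tcp_pos: [0.4709, 0.0071, 0.0058]
tool_rot: [0.064, 0.704, 0.069, 0.704]
force: [-1.4, -0.1, -1.6]
finger_gap: 0.371
```

move_arm(deltas=[20,1,0,0,0,0,0,20,0,0,0,0,0,0])

```text
t: 9.5
tcp_pos: [0.4709, 0.0073, 0.0048]
tool_rot: [0.064, 0.704, 0.069, 0.704]
force: [0.7, -0.3, -0.5]
finger_gap: 0.376
```

move_arm(deltas=[20,1,0,0,0,0,0,20,0,0,0,0,0,0])

```text
t: 9.7
tcp_pos: [0.4709, 0.0074, 0.0044]
tool_rot: [0.064, 0.704, 0.069, 0.704]
force: [-0.5, -0.4, 5.5]
finger_gap: 0.371
```

move_arm(deltas=[20,1,0,0,0,0,0,20,0,0,0,0,0,0])

```text
t: 9.9
tcp_pos: [0.4709, 0.0074, 0.0042]
tool_rot: [0.064, 0.703, 0.069, 0.705]
force: [-2.5, -2.1, 13.6]
finger_gap: 0.375
```

```bash
python3 - <<'E'
from h import *
s=snap('scene','scene9'); w=snap('wrist','wrist9');p,R,st=pose(); print(p,st['force'])
for n,x in(('s',s),('w',w)):
    C=cloud(x).reshape(-1,3); A=C[(abs(C[:,0]-.47)<.02)&(C[:,2]>.02)&(C[:,1]>.02)&(C[:,1]<.085)&(C[:,2]<.06)]
    for lo in np.arange(.02,.08,.01):
        m=(A[:,1]>=lo)&(A[:,1]<lo+.01)
        if m.sum()>3: print(n,round(lo,2),m.sum(),np.percentile(A[m,2],[50,97]).round(4))
E
python3 -c "
import cv2;a=cv2.imread('pics/scene9.png')[230:340,260:400];cv2.imwrite('pics/c9.png',cv2.resize(a,None,fx=5,fy=5,interpolation=2))"
```

```text
[0.47094899 0.00745488 0.00422369] [-2.42493974 -2.35652005 14.14981199]
s 0.02 69 [0.0382 0.044 ]
s 0.03 73 [0.0368 0.0424]
s 0.04 73 [0.0371 0.0416]
s 0.05 76 [0.0358 0.0402]
s 0.06 76 [0.0351 0.0395]
s 0.07 64 [0.0344 0.0392]
w 0.02 2823 [0.0418 0.0444]
w 0.03 2853 [0.0409 0.0435]
w 0.04 2903 [0.0402 0.0427]
w 0.05 2896 [0.0393 0.0419]
w 0.06 2948 [0.0385 0.0411]
w 0.07 2958 [0.0377 0.0403]
```

View pics/c9.png

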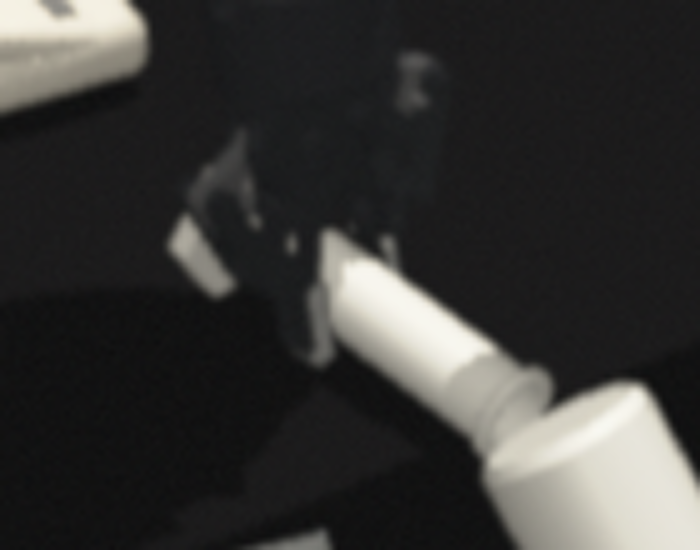

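move_arm(deltas=[60,0,0,0,0,0,0,85,0,0,0,0,0,0,85,0,0,0,0,0,0,85,0,0,0,0,0,0,85,0,0,0,0,0,0,85,0,0,0,0,0,0])

```text
t: 10.6
tcp_pos: [0.4708, 0.0077, 0.0028]
tool_rot: [0.064, 0.704, 0.069, 0.704]
force: [-0.7, 0.5, 0.1]
finger_gap: 0.995
```

move_arm(deltas=[85,-35,0,0,0,0,0,85,-40,0,0,0,0,0,85,-40,0,0,0,0,0,85,-20,0,0,0,0,0,85,0,0,0,0,0,0])

```text
t: 11.1
tcp_pos: [0.4728, -0.0188, 0.1381]
tool_rot: [0.063, 0.702, 0.068, 0.707]
force: [0.0, -0.5, -0.4]
finger_gap: 0.996
```

Run:
```python
from h import *
w=snap('wrist','wrist10');s=snap('scene','scene10');t=snap('top','top10');p,R,st=pose(); print(p,R.as_matrix().round(3),st['force'],st['q'].round(2))
for n,x in(('s',s),('w',w),('t',t)):
    C=cloud(x).reshape(-1,3); A=C[(abs(C[:,0]-.47)<.045)&(C[:,2]>.012)&(C[:,1]>-.08)&(C[:,1]<.12)&(C[:,2]<.075)]
    print(n,len(A),A[:,1].min(),A[:,1].max())
    for lo in np.arange(-.08,.12,.01):
        m=(A[:,1]>=lo)&(A[:,1]<lo+.01)
        if m.sum()>3: print(n,round(lo,2),m.sum(),np.percentile(A[m,0],[2,98]).round(4),np.percentile(A[m,2],[50,97]).round(4))
```

```text
[ 0.47009733 -0.01729267  0.13481995] [[-0.002 -0.007  1.   ]
 [ 0.188  0.982  0.007]
 [-0.982  0.188 -0.   ]] [-0.08929829  0.33583834 -0.14684103] [-0.39  0.5   1.9   0.24  0.84 -0.56]
s 1493 -0.060580241252858956 0.10316844503053295
s -0.06 163 [0.4377 0.5068] [0.0437 0.0649]
s -0.05 241 [0.4431 0.5044] [0.0461 0.0636]
s -0.04 68 [0.4625 0.4892] [0.0429 0.0497]
s -0.03 68 [0.4616 0.4888] [0.0415 0.0473]
s -0.02 66 [0.4632 0.4891] [0.0416 0.0458]
s -0.01 67 [0.4613 0.4884] [0.0407 0.045 ]
s -0.0 72 [0.4617 0.4885] [0.0397 0.0444]
s 0.01 73 [0.4629 0.4888] [0.0395 0.0437]
s 0.02 73 [0.4605 0.4875] [0.0376 0.0433]
s 0.03 75 [0.461 0.488] [0.0368 0.0425]
s 0.04 74 [0.4615 0.4879] [0.0373 0.042 ]
s 0.05 81 [0.4612 0.4883] [0.0357 0.041 ]
s 0.06 70 [0.4622 0.488 ] [0.0357 0.0401]
s 0.07 80 [0.4616 0.4877] [0.0346 0.0403]
s 0.08 83 [0.456  0.4878] [0.0332 0.0387]
s 0.09 101 [0.4526 0.4896] [0.0296 0.0398]
s 0.1 37 [0.4548 0.4905] [0.0329 0.0404]
w 13181 -0.05757610110606535 0.10313001165487969
w -0.06 921 [0.4349 0.5064] [0.0644 0.0662]
w -0.05 1986 [0.439  0.5024] [0.0493 0.0657]
w -0.0
[... 533 characters left out ...]
4854] [0.0372 0.0403]
w 0.09 903 [0.4517 0.4879] [0.0371 0.0412]
w 0.1 226 [0.4521 0.4875] [0.0396 0.0422]
t 589 -0.014769631691366844 0.10097541573714651
t -0.02 13 [0.4601 0.4877] [0.0429 0.045 ]
t -0.01 55 [0.4544 0.4878] [0.0419 0.0458]
t -0.0 55 [0.4545 0.4881] [0.0414 0.0459]
t 0.01 52 [0.4547 0.4855] [0.0408 0.0441]
t 0.02 52 [0.4549 0.4858] [0.0396 0.0459]
t 0.03 52 [0.4551 0.486 ] [0.0384 0.0436]
t 0.04 51 [0.4553 0.4862] [0.0389 0.0435]
t 0.05 48 [0.4554 0.4864] [0.0372 0.0437]
t 0.06 45 [0.4556 0.4866] [0.0363 0.0416]
t 0.07 51 [0.4558 0.4869] [0.0349 0.0404]
t 0.08 52 [0.4559 0.4871] [0.0344 0.0403]
t 0.09 59 [0.4514 0.4893] [0.0349 0.0414]
t 0.1 4 [0.4693 0.4767] [0.0373 0.041 ]
```

View pics/wrist10.png

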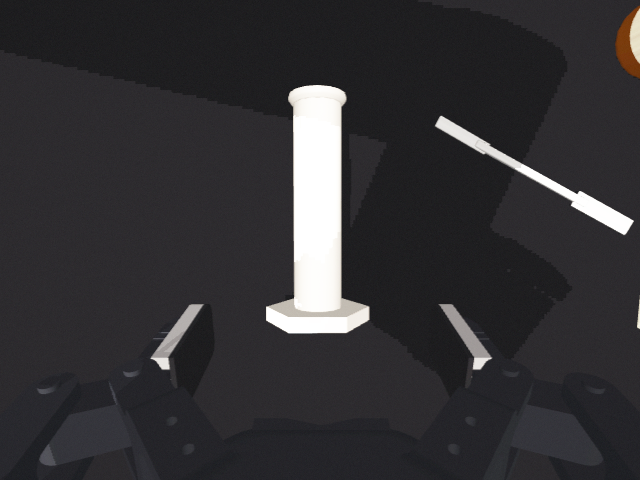

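View pics/scene10.png

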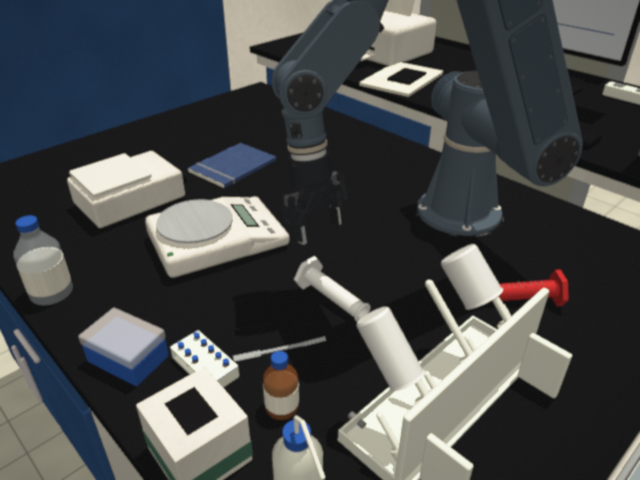

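```bash
cat > fk.py <<'E'
import numpy as np
from scipy.spatial.transform import Rotation as Ro
from scipy.optimize import least_squares
Rz=lambda a:Ro.from_euler('z',a).as_matrix(); Ry=lambda a:Ro.from_euler('y',a).as_matrix()
def fk(q,P):
    h,a,b,d,e,f,g=P[:7]
    # upper arm along z at q2=0, elbow bend q3 ; lateral e ; elbow offset f
    M=Rz(q[0]); p=np.array([0,0,h])+M@np.array([g,e,0])
    M=M@Ry(q[1]); p=p+M@np.array([0,0,a])
    M=M@Ry(q[2]); p=p+M@np.array([f,0,b])
    M=M@Rz(P[7]*q[3]); M=M@Ry(q[4]); M=M@Rz(P[8]*q[5]); p=p+M@np.array([0,0,d])
    return p,M
D=[((1.02448,.52828,1.43362,0,1.1814,-.1785),(.22443,.58272,.23054),(-.40039737,.5835451,.39987593,.58245713)),
((.63,.62,1.06,-.42,1.77,.61),(.514,.3624,.3418),None),
((.31,.43,1.5,-.5,1.41,.44),(.5114,.1309,.3086),None),
((-.29,.48,2.16,.13,.32,1.12),(.43,-.0022,.105),None),
((-.3,.63,2.21,.52,.14,.75),(.4314,.0038,.0524),None),
((-.34,.63,1.94,.3,.67,-.57),(.4678,.0084,.0674),None),
((-.34,.74,1.96,.35,.53,-.66),(.471,.0073,.0152),None),
((-.39,.5,1.9,.24,.84,-.56),(.4701,-.0173,.1348),None)]
if __name__=='__main__':
    for s4 in(1,-1):
        f=lambda P:np.concatenate([fk(q,[*P,s4,1])[0]-np.array(x) for q,x,_ in D])
        r=least_squares(f,[.2,.4,.4,.2,0,0,0]); print(s4,r.x.round(4),np.sqrt((r.fun**2).mean()))
        for q,x,_ in D[:3]+D[5:7]: print(fk(q,[*r.x,s4,-1])[1].round(2).tolist())
E
python3 fk.py; python3 -c "
from h import *;p,R,s=pose();print(repr(s['q']),p)"
```

```text
1 [0.285  0.5784 0.3916 0.2998 0.1101 0.1123 0.0044] 0.0014514014462367122
[[-0.66, -0.75, -0.0], [-0.75, 0.66, -0.0], [0.0, -0.0, -1.0]]
[[-0.34, -0.94, -0.0], [-0.82, 0.3, -0.5], [0.47, -0.17, -0.87]]
[[-0.64, -0.77, -0.0], [-0.67, 0.55, -0.5], [0.39, -0.31, -0.87]]
[[-0.4, 0.92, -0.01], [0.9, 0.4, 0.2], [0.18, 0.07, -0.98]]
[[-0.26, 0.97, 0.0], [0.95, 0.25, 0.18], [0.18, 0.05, -0.98]]
-1 [-0.1205  0.2971  0.3293 -0.2147  0.1077 -0.0539  0.0697] 0.03191217879171304
[[-0.66, -0.75, -0.0], [-0.75, 0.66, -0.0], [0.0, -0.0, -1.0]]
[[-0.31, -0.83, -0.47], [-0.95, 0.27, 0.15], [0.0, 0.5, -0.87]]
[[-0.81, -0.5, -0.29], [-0.58, 0.71, 0.4], [0.0, 0.5, -0.87]]
[[-0.79, 0.6, -0.13], [0.62, 0.77, -0.15], [0.01, -0.2, -0.98]]
[[-0.77, 0.63, -0.11], [0.64, 0.76, -0.14], [-0.0, -0.18, -0.98]]
array([-0.38938842,  0.49713264,  1.89678073,  0.23600761,  0.83572697,
       -0.56241884]) [ 0.47009733 -0.01729267  0.13481995]
```

```bash
cat > ik.py <<'E'
from fk import *
P0=[0.285,0.5784,0.3916,0.2998,0.1101,0.1123,0.0044,1]
lim=np.array([[-3.08,3.08],[-.75,2.2],[.22,2.44],[-1.43,4.57],[0,2.65],[-2.85,2.85]])
Z=[(D[0][0],(.36,.933,-.002)),(D[1][0],(1,-.005,-.003)),(D[6][0],(1,.007,.002)),(D[4][0],(.017,-1,-.007)),(D[5][0],(1,-.014,-.013))]
S6=None
for s6 in(1,-1):
    v=[fk(q,P0+[s6])[1].T@np.array(z) for q,z in Z]
    if np.std(v,0).max()<.05: S6=s6; ZL=np.mean(v,0)
def tool(q):
    p,M=fk(q,P0+[S6]); x=M[:,2]; z=M@ZL; z=z/np.linalg.norm(z); return p,np.stack([x,np.cross(z,x),z],1)
def ik(p,R,q0):
    def f(q):
        a,b=tool(q); return np.concatenate([(a-p)*5,Ro.from_matrix(b.T@R).as_rotvec()])
    return least_squares(f,np.clip(q0,lim[:,0]+.01,lim[:,1]-.01),bounds=(lim[:,0],lim[:,1]))
E
python3 - <<'E'
from ik import *; print(S6,ZL)
import h
C=np.array((.470,.0215,.0263)); pan=np.array((.566,-.327,.08))
q0=h.manip.sense()['q']
for delta in(0,15,30):
  for g in (.02,):   # grip point from centre toward mouth
    dl=np.radians(delta)
    ct=np.array((-np.sin(dl),np.cos(dl),0)); # axis in tool frame
    # tool pt: axis point in tool frame at grasp: x=-.022
    ga=np.array((-.022,0,0)); cc=ga-ct*g
    Rl=h.Rfor((0,.9974,-.0719),(1,0,0),ct).as_matrix()
    r=ik(C-Rl@cc,Rl,q0); print('lie',delta,r.cost.round(6),r.x.round(2))
    for phi in(0,30,60,90,120):
        ph=np.radians(phi); j=(np.sin(ph),-np.cos(ph),0)
        Rf=h.Rfor((0,0,1),j,ct).as_matrix(); X=pan+[0,0,.08]-Rf@cc
        best=min((ik(X,Rf,np.array((-.4,.6,1.7,q4,1.2,q6))) for q4 in(.3,1.5,2.8) for q6 in(-1.5,0,1.5)),key=lambda r:r.cost)
        print('  final',phi,best.cost.round(6),best.x.round(2),Rf[:,0].round(2))
E
```

```text
1 [-1.00008124e+00 -3.72847071e-04  5.93120728e-05]
lie 0 0.0 [-0.1   0.76  1.96 -0.18  0.42  0.05]
  final 0 0.0 [-1.1   1.04  2.02  2.04  1.53 -1.5 ] [1. 0. 0.]
  final 30 0.0 [-1.16  1.03  1.69  1.47  1.62 -1.15] [0.87 0.5  0.  ]
  final 60 0.0 [-1.08  1.1   1.3   1.14  1.94 -0.91] [0.5  0.87 0.  ]
  final 90 0.0 [-0.95  1.22  0.91  0.93  2.33 -0.82] [0. 1. 0.]
  final 120 0.002235 [-0.81  1.31  0.63  0.61  2.65 -1.  ] [-0.5   0.87  0.  ]
lie 15 0.0 [ 0.05  0.79  1.92 -0.68  0.55  0.66]
  final 0 0.0 [-1.08  0.87  2.04  1.99  1.21 -1.35] [ 0.97  0.   -0.26]
  final 30 0.0 [-1.14  0.9   1.71  1.36  1.39 -1.03] [ 0.84  0.48 -0.26]
  final 60 0.0 [-1.07  0.99  1.33  1.    1.76 -0.88] [ 0.48  0.84 -0.26]
  final 90 0.0 [-0.95  1.12  0.95  0.75  2.17 -0.9 ] [ 0.    0.97 -0.26]
  final 120 0.0 [-0.8   1.23  0.65  0.42  2.52 -1.15] [-0.48  0.84 -0.26]
lie 30 0.0 [ 0.18  0.87  1.87 -0.92  0.77  0.97]
  final 0 0.0 [-1.03  0.72  1.99  1.83  0.87 -1.08] [ 0.87  0.   -0.5 ]
  final 30 0.0 [-1.09  0.78  1.7   1.2   1.19 -0.85] [ 0.75  0.43 -0.5 ]
  final 60 0.0 [-1.04  0.89  1.36  0.86  1.59 -0.82] [ 0.43  0.75 -0.5 ]
  final 90 0.0 [-0.92  1.01  1.03  0.6   1.98 -0.94] [ 0.    0.87 -0.5 ]
  final 120 0.0 [-0.79  1.11  0.76  0.3   2.28 -1.24] [-0.43  0.75 -0.5 ]
```

Run:
```python
from ik import *; from h import *
p,R,st=pose(); dl=np.radians(15)
ct=np.array((-np.sin(dl),np.cos(dl),0)); ga=np.array((-.022,0,0)); cc=ga-ct*.02
C=np.array((.470,.0215,.0263))
Rl=Rfor((0,.9974,-.0719),(1,0,0),ct); X=C-Rl.apply(cc); print(X,Rl.as_matrix()[:,0])
q,Q=plan(p,R,X-Rl.apply([.09,0,0]),Rl,85)
q,Q=plan(q,Q,X,Rl,85,vmax=30)
q0=st['q']
for pp,RR in((X-Rl.apply([.09,0,0]),Rl),(X,Rl)):
    r=ik(pp,RR.as_matrix(),q0); q0=r.x; print(r.cost,q0.round(2))
```

```text
[0.47       0.03424103 0.00407602] [ 0.         -0.32760005 -0.94481649]
4 rows; end [0.4697 0.0633 0.0888] err deg 0.04
[85, 15, 18, 0, 0.1, 0.0, -7.5, 85, 13, 19, 0, 0.1, 0.0, -7.5, 85, 10, 21, 0, 0.1, 0.0, -7.5, 85, 7, 22, 0, 0.1, 0.0, -7.5]
3 rows; end [0.4698 0.0338 0.0038] err deg 0.04
[85, 30, 0, 0, -0.0, 0.0, 0.0, 85, 30, 0, 0, -0.0, 0.0, 0.0, 85, 30, 0, 0, -0.0, 0.0, 0.0]
4.759407294165748e-23 [ 0.11  0.62  1.88 -0.5   0.74  0.5 ]
1.1184928966894729e-26 [ 0.05  0.79  1.92 -0.68  0.55  0.66]
```

move_arm(deltas=[85,15,18,0,0,0,-7.5,85,13,19,0,0,0,-7.5,85,10,21,0,0,0,-7.5,85,7,22,0,0,0,-7.5,85,0,0,0,0,0,0,85,0,0,0,0,0,0])

```text
t: 11.85
tcp_pos: [0.4668, 0.0508, 0.0957]
tool_rot: [-0.091, 0.707, -0.084, 0.696]
force: [0.2, -0.2, -0.1]
finger_gap: 0.994
```

Run:
```python
from ik import *; from h import *
w=snap('wrist','wrist11')
p,R,st=pose(); dl=np.radians(15); print(p,R.as_matrix().round(3),st['q'].round(2))
ct=np.array((-np.sin(dl),np.cos(dl),0)); ga=np.array((-.022,0,0)); cc=ga-ct*.02
C=np.array((.470,.0215,.0263))
Rl=Rfor((0,.9974,-.0719),(1,0,0),ct); X=C-Rl.apply(cc)
q,Q=plan(p,R,X,Rl,85,vmax=25)
```

```text
[0.46733633 0.04971522 0.09625518] [[-0.014 -0.009  1.   ]
 [-0.245  0.969  0.005]
 [-0.969 -0.245 -0.016]] [ 0.02  0.59  1.9  -0.38  0.71  0.32]
4 rows; end [0.4705 0.0337 0.004 ] err deg 0.19
[85, 23, 2, 1, 0.1, -0.2, -1.2, 85, 24, 2, 1, 0.1, -0.2, -1.2, 85, 23, 3, 1, 0.1, -0.2, -1.2, 85, 23, 3, 1, 0.1, -0.2, -1.2]
```

View pics/wrist11.png

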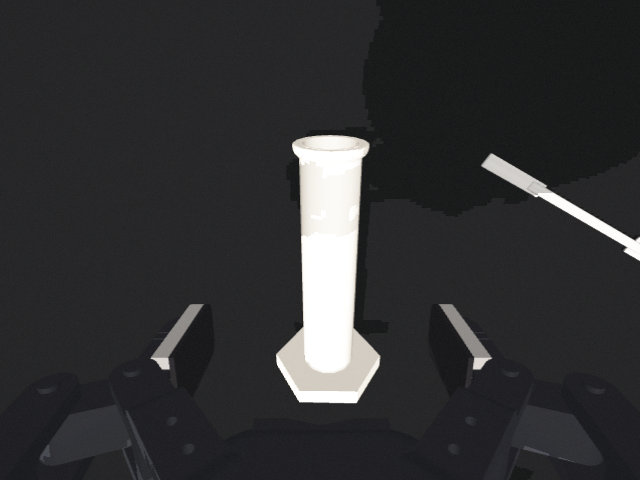

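move_arm(deltas=[85,23,2,1,0.1,-0.2,-1.2,85,24,2,1,0.1,-0.2,-1.2,85,23,3,1,0.1,-0.2,-1.2,85,10,2,0,0,0,-0.6,85,10,1,1,0.1,-0.2,-0.6,85,0,0,0,0,0,0,85,0,0,0,0,0,0])

```text
t: 12.6
tcp_pos: [0.4715, 0.033, 0.0081]
tool_rot: [-0.116, 0.697, -0.117, 0.698]
force: [0.3, 0.6, -1.0]
finger_gap: 0.996
```

Run:
```python
from ik import *; from h import *
w=snap('wrist','wrist12')
p,R,st=pose(); dl=np.radians(15); print(p,R.as_matrix().round(3),st['q'].round(2),st['force'])
ct=np.array((-np.sin(dl),np.cos(dl),0)); ga=np.array((-.022,0,0)); cc=ga-ct*.02
C=np.array((.470,.0215,.0263))
Rl=Rfor((0,.9974,-.0719),(1,0,0),ct); X=C-Rl.apply(cc)
q,Q=plan(p,R,X,Rl,85,vmax=25)
```

```text
[0.47179334 0.03323514 0.00844996] [[ 0.002  0.002  1.   ]
 [-0.326  0.945 -0.001]
 [-0.945 -0.326  0.003]] [ 0.04  0.78  1.92 -0.67  0.55  0.64] [ 0.05381897 -0.41825102 -0.38378357]
1 rows; end [0.4698 0.0338 0.004 ] err deg 0.03
[85, 4, 2, -2, -0.1, 0.1, -0.1]
```

View pics/wrist12.png

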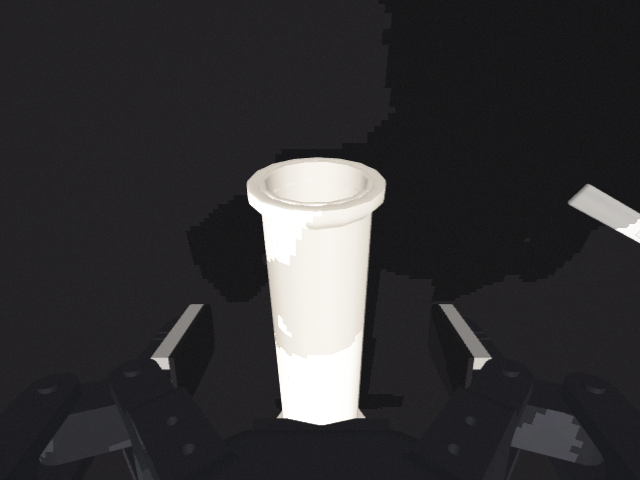

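move_arm(deltas=[85,4,2,-2,0,0,0,20,0,0,0,0,0,0,20,0,0,0,0,0,0,20,0,0,0,0,0,0,20,0,0,0,0,0,0,20,0,0,0,0,0,0,20,0,0,0,0,0,0,20,0,0,0,0,0,0], force=50)

```text
t: 13.45
tcp_pos: [0.4698, 0.0349, 0.0038]
tool_rot: [-0.117, 0.696, -0.117, 0.698]
force: [-0.1, 1.4, 2.0]
finger_gap: 0.372
```

Run:
```python
from ik import *; from h import *
w=snap('wrist','wrist13')
p,R,st=pose(); print(p,R.as_matrix().round(3),st['force'],st['finger_gap'])
L=R.inv().apply(cloud(w).reshape(-1,3)-p)
k=(abs(L[:,2])<.005)&(L[:,1]>.01)&(L[:,1]<.09)&(abs(L[:,0]+.03)<.03); A=L[k]
for lo in np.arange(.01,.09,.01):
    m=(A[:,1]>=lo)&(A[:,1]<lo+.01)
    if m.sum()>3: print(round(lo,2),np.median(A[m],0).round(4))
print('cyl est (tool)',R.inv().apply(np.array((.47,.0215,.0263))-p),R.inv().apply((0,.9974,-.0719)))
q,Q=plan(p,R,p+[0,-.03,.2],R,20,vmax=30)
```

```text
[0.46981962 0.03492703 0.00381112] [[ 0.003 -0.     1.   ]
 [-0.326  0.945  0.001]
 [-0.945 -0.326  0.003]] [0.40031445 0.38496555 2.64957492] 0.3763831127961082
0.01 [-0.0442  0.0151 -0.0001]
0.02 [-0.0468  0.0252 -0.0001]
0.03 [-0.0494  0.0353 -0.0001]
0.04 [-0.0516  0.0459 -0.0001]
0.05 [-0.0242  0.0531  0.    ]
0.06 [-0.0202  0.0648  0.    ]
0.07 [-0.0229  0.0752  0.    ]
0.08 [-0.0263  0.0852  0.    ]
cyl est (tool) [-0.01687888 -0.02002792  0.00022976] [-0.25734928  0.96630557  0.00112359]
7 rows; end [0.4703 0.0045 0.2037] err deg 0.0
[20, -26, -13, 0, 0.0, 0.0, 0.0, 20, -25, -14, 0, 0.0, 0.0, 0.0, 20, -26, -13, 0, 0.0, 0.0, 0.0, 20, -25, -13, 0, 0.0, 0.0, 0.0, 20, -26, -14, 0, 0.0, 0.0, 0.0, 20, -26, -13, 0, 0.0, 0.0, 0.0, 20, -25, -14, 1, 0.0, 0.0, 0.0]
```

move_arm(deltas=[20,-10,-5,0,0,0,0,20,-22,-12,0,0,0,0,20,-25,-13,0,0,0,0,20,-25,-14,0,0,0,0,20,-25,-13,0,0,0,0,20,-26,-14,0,0,0,0,20,-26,-13,0,0,0,0,20,-20,-10,0,0,0,0,20,0,0,0,0,0,0])

```text
t: 14.4
tcp_pos: [0.4706, 0.0041, 0.2066]
tool_rot: [-0.117, 0.694, -0.117, 0.701]
force: [0.1, 0.2, -0.8]
finger_gap: 0.371
```

Run:
```python
from ik import *; from h import *
w=snap('wrist','wrist14');s=snap('scene','scene14')
p,R,st=pose(); print(p,R.as_matrix().round(3),st['q'].round(2),st['finger_gap'])
L=R.inv().apply(cloud(w).reshape(-1,3)-p)
k=(abs(L[:,2])<.005)&(L[:,1]>.01)&(L[:,1]<.09)&(abs(L[:,0]+.03)<.03); A=L[k]
for lo in np.arange(.01,.05,.01):
    m=(A[:,1]>=lo)&(A[:,1]<lo+.01)
    if m.sum()>3: print(round(lo,2),np.median(A[m],0).round(4))
m=(A[:,1]>.012)&(A[:,1]<.042); print('slope',np.polyfit(A[m,1],A[m,0],1))
ct=np.array((-.2573,.9663,.0)); cc=np.array((-.0169,-.02,0))
pan=np.array((.566,-.327,.08)); ph=np.radians(60)
Rf=Rfor((0,0,1),(np.sin(ph),-np.cos(ph),0),ct)
X=pan+[0,0,.08+.10]-Rf.apply(cc)
q,Q=plan(p,R,X,Rf,20,vmax=42,wmax=6)
# ik check along
q0=st['q'];N=14
rv=(R.inv()*Rf).as_rotvec()
for i in range(1,N+1):
    a=p+(X-p)*i/N; B=R*Ro.from_rotvec(rv*i/N); r=ik(a,B.as_matrix(),q0); q0=r.x
    f=a+B.apply(cc-ct*.08); print(i,round(r.cost,5),q0.round(2),'foot',f.round(3),B.as_matrix()[:,0].round(2))
```

```text
[0.46863433 0.00445432 0.20365972] [[ 0.003  0.     1.   ]
 [-0.326  0.945  0.001]
 [-0.945 -0.326  0.003]] [-0.02  0.4   1.84 -0.42  0.94  0.23] 0.3677940386454957
0.01 [-0.0473  0.0152 -0.0001]
0.02 [-0.0499  0.0251 -0.    ]
0.03 [-0.0525  0.0352  0.0001]
0.04 [-0.0544  0.0457 -0.0001]
slope [-0.26207614 -0.0433107 ]
16 rows; end [ 0.5766 -0.3088  0.2747] err deg 0.77
[20, 2, -20, 7, 1.9, -1.0, 5.7, 20, 0, -20, 7, 1.9, -1.0, 5.7, 20, -1, -19, 8, 1.9, -1.0, 5.7, 20, -3, -19, 9, 1.9, -1.0, 5.7, 20, -5, -19, 9, 1.9, -1.0, 5.7, 20, -7, -17, 10, 1.9, -1.0, 5.7, 20, -8, -16, 11, 1.9, -1.0, 5.7, 20, -9, -15, 12, 1.9, -1.0, 5.7, 20, -11, -14, 12, 1.9, -1.0, 5.7, 20, -12, -12, 13, 1.9, -1.0, 5.7]
[20, -12, -11, 13, 1.9, -1.0, 5.7, 20, -14, -8, 14, 1.9, -1.0, 5.7, 20, -14, -7, 14, 1.9, -1.0, 5.7, 20, -14, -5, 15, 1.9, -1.0, 5.7, 20, -14, -3, 15, 1.9, -1.0, 5.7, 20, -15, -2, 16, 1.9, -1.0, 5.7]
1 0.0 [-0.14  0.37  1.84 -0.27  0.9   0.06] foot [ 0.473 -0.114  0.226] [ 0.02 -0.22 -0.98]
2 0.0 [-0.26  0.35  1.84 -0.11  0.88 -0.12] foot [ 0.478 -0.137  0.22 ] [ 0.05 -0.1  -0.99]
3 0.0 [-0.37  0.3
[... 391 characters left out ...]
76] foot [ 0.506 -0.235  0.191] [ 0.22  0.43 -0.88]
8 0.0 [-0.83  0.49  1.64  0.6   1.3  -0.81] foot [ 0.513 -0.25   0.186] [ 0.26  0.52 -0.82]
9 0.0 [-0.89  0.55  1.59  0.67  1.4  -0.84] foot [ 0.521 -0.265  0.182] [ 0.3   0.6  -0.74]
10 0.0 [-0.94  0.61  1.54  0.74  1.5  -0.85] foot [ 0.529 -0.279  0.18 ] [ 0.34  0.67 -0.66]
11 0.0 [-0.98  0.67  1.49  0.8   1.59 -0.84] foot [ 0.538 -0.292  0.178] [ 0.38  0.73 -0.57]
12 0.0 [-1.02  0.73  1.43  0.87  1.68 -0.83] foot [ 0.547 -0.304  0.177] [ 0.41  0.78 -0.47]
13 0.0 [-1.05  0.79  1.38  0.95  1.76 -0.79] foot [ 0.556 -0.316  0.178] [ 0.45  0.81 -0.37]
14 0.0 [-1.07  0.85  1.32  1.03  1.84 -0.75] foot [ 0.566 -0.327  0.18 ] [ 0.48  0.84 -0.26]
```

View pics/scene14.png

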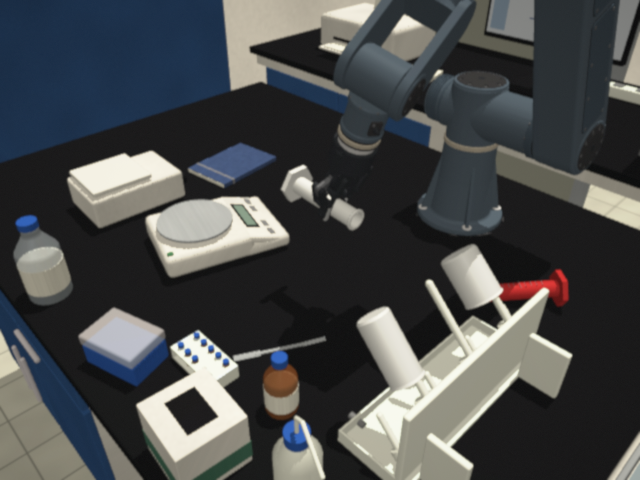

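move_arm(deltas=[20,2,-20,7,1.9,-1.0,5.7,20,0,-20,7,1.9,-1.0,5.7,20,-1,-19,8,1.9,-1.0,5.7,20,-3,-19,9,1.9,-1.0,5.7,20,-5,-19,9,1.9,-1.0,5.7,20,-7,-17,10,1.9,-1.0,5.7,20,-8,-16,11,1.9,-1.0,5.7,20,-9,-15,12,1.9,-1.0,5.7,20,-11,-14,12,1.9,-1.0,5.7,20,-12,-12,13,1.9,-1.0,5.7])

```text
t: 15.5
tcp_pos: [0.5366, -0.1918, 0.247]
tool_rot: [0.333, 0.579, 0.131, 0.732]
force: [-0.7, -0.0, -1.1]
finger_gap: 0.374
```

move_arm(deltas=[20,-12,-11,13,1.9,-1.0,5.7,20,-14,-8,14,1.9,-1.0,5.7,20,-14,-7,14,1.9,-1.0,5.7,20,-14,-5,15,1.9,-1.0,5.7,20,-14,-3,15,1.9,-1.0,5.7,20,-15,-2,16,1.9,-1.0,5.7,20,0,0,0,0,0,0,20,0,0,0,0,0,0,20,0,0,0,0,0,0])

```text
t: 16.4
tcp_pos: [0.5772, -0.3075, 0.2744]
tool_rot: [0.562, 0.429, 0.266, 0.655]
force: [1.3, 0.4, 0.2]
finger_gap: 0.373
```

Run:
```python
from h import *
w=snap('wrist','wrist15');s=snap('scene','scene15');t=snap('top','top15')
p,R,st=pose(); print(p,R.as_matrix().round(3),st['q'].round(2),st['finger_gap'])
ct=np.array((-.259,.966,.0)); cc=np.array((-.0169,-.02,0)); print('est foot',p+R.apply(cc-.08*ct),R.apply(ct))
for n,x in(('s',s),('t',t),('w',w)):
    C=cloud(x).reshape(-1,3); k=np.hypot(C[:,0]-.566,C[:,1]+.327)<.06
    for lo in np.arange(.16,.36,.02):
        m=k&(C[:,2]>=lo)&(C[:,2]<lo+.02)
        if m.sum()>3: print(n,round(lo,2),m.sum(),np.percentile(C[m,0],[3,97]).round(3),np.percentile(C[m,1],[3,97]).round(3))
```

```text
[ 0.57745959 -0.30762027  0.27556754] [[ 0.491  0.133  0.861]
 [ 0.83   0.229 -0.509]
 [-0.265  0.964  0.003]] [-1.07  0.83  1.34  1.03  1.83 -0.75] 0.37525793661378776
est foot [ 0.56643826 -0.32674699  0.1807483 ] [8.93139112e-04 6.45952021e-03 1.00009723e+00]
s 0.16 23 [0.539 0.598] [-0.321 -0.293]
s 0.18 425 [0.537 0.599] [-0.352 -0.293]
s 0.2 136 [0.554 0.584] [-0.33  -0.309]
s 0.22 146 [0.555 0.583] [-0.33  -0.308]
s 0.24 148 [0.555 0.584] [-0.329 -0.308]
s 0.26 233 [0.518 0.595] [-0.368 -0.299]
s 0.28 560 [0.516 0.594] [-0.369 -0.3  ]
s 0.3 288 [0.512 0.589] [-0.38  -0.308]
s 0.32 271 [0.55  0.584] [-0.342 -0.306]
t 0.16 9 [0.537 0.597] [-0.311 -0.295]
t 0.18 426 [0.537 0.598] [-0.346 -0.296]
t 0.2 47 [0.551 0.578] [-0.327 -0.311]
t 0.22 39 [0.555 0.58 ] [-0.318 -0.311]
t 0.24 18 [0.568 0.582] [-0.319 -0.31 ]
t 0.26 87 [0.517 0.589] [-0.367 -0.301]
t 0.28 509 [0.516 0.594] [-0.377 -0.302]
t 0.3 573 [0.511 0.59 ] [-0.382 -0.311]
t 0.32 213 [0.549 0.583] [-0.344 -0.307]
t 0.34 47 [0.549 0.585] [-0.344 -0.308]
w 0.22 10 [0.55 0.58] [-0.337 -0.317]
w 0.24 1057 [0.549 0.576] [-0.342 -0.324]
w 0.26 3500 [0.519 0.577] [-0.349 -0.325]
w 0.28 16847 [0.509 0.59 ] [-0.382 -0.312]
w 0.3 27150 [0.51  0.588] [-0.383 -0.327]
w 0.32 12402 [0.547 0.581] [-0.344 -0.309]
w 0.34 105 [0.547 0.582] [-0.343 -0.327]
```

View pics/scene15.png

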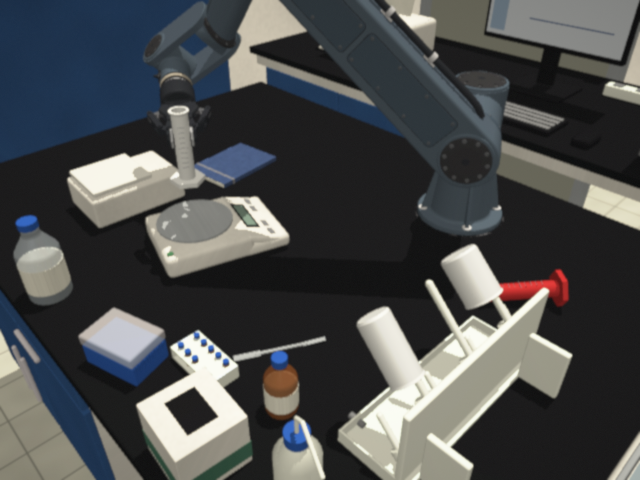

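View pics/top15.png

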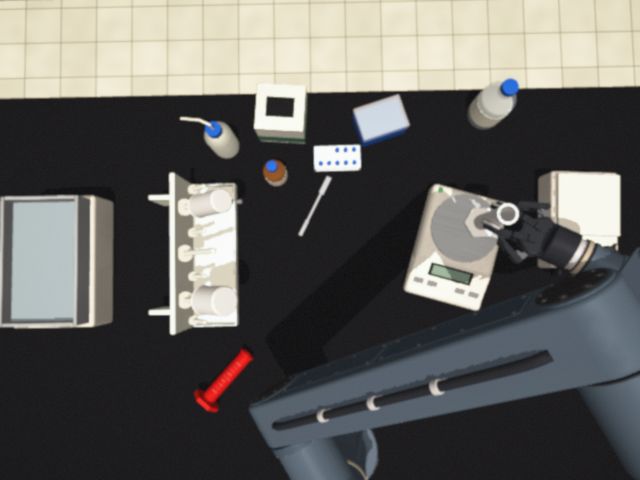

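Run:
```python
from h import *
t=load('top0'); C=cloud(t)
for u,v in((545,175),(545,230),(545,262),(560,262),(590,250),(590,200),(552,180)): print(u,v,C[v,u].round(3))
A=C.reshape(-1,3); k=(A[:,1]<-.44)&(A[:,1]>-.7)&(A[:,0]>.4)&(A[:,0]<.75)&(A[:,2]>.03)
print(np.percentile(A[k],[0.5,50,99.5],axis=0).round(3))
im=t['image'].astype(int); g=im.mean(2)
# pan circle via edges in the rectified area
sub=cv2.cvtColor(t['image'],cv2.COLOR_RGB2GRAY)[180:280,420:510]
big=cv2.resize(sub,None,fx=4,fy=4,interpolation=cv2.INTER_CUBIC)
c=cv2.HoughCircles(cv2.GaussianBlur(big,(5,5),1),cv2.HOUGH_GRADIENT,1.5,400,param1=60,param2=20,minRadius=115,maxRadius=160)
for x,y,r in c[0]:
    u,v=x/4+420-.4,y/4+180-.4; print(u,v,r/4)
    f,cx,cy=K(t); ray=t['R'].T@np.array([(u-cx)/f,(v-cy)/f,1]); o=-t['R'].T@t['t']; print('pan',o+ray*(.08-o[2])/ray[2], 'radius m',r/4*(1.16-.08)/f)
```

```text
545 175 [ 0.699 -0.547  0.052]
545 230 [ 0.558 -0.538  0.057]
545 262 [ 0.478 -0.535  0.056]
560 262 [ 0.477 -0.559  0.082]
590 250 [ 0.505 -0.631  0.085]
590 200 [ 0.626 -0.628  0.102]
552 180 [ 0.68  -0.547  0.084]
[[ 0.445 -0.697  0.032]
 [ 0.574 -0.602  0.095]
 [ 0.699 -0.533  0.107]]
463.2875 226.2875 34.0
pan [ 0.56932376 -0.3250503   0.08      ] radius m 0.08374767819885108
```

move_arm(deltas=[20,4,-14,0,0,0,0,20,4,-14,0,0,0,0,20,4,-14,0,0,0,0,20,4,-14,0,0,0,0,20,4,-14,0,0,0,0,20,4,-14,0,0,0,0,20,0,0,0,0,0,0,20,0,0,0,0,0,0])

```text
t: 17.35
tcp_pos: [0.5779, -0.308, 0.187]
tool_rot: [0.562, 0.428, 0.266, 0.656]
force: [0.4, -0.0, -1.4]
finger_gap: 0.374
```

Run:
```python
from h import *
s=snap('scene','scene16')
p,R,st=pose(); print(p,R.as_matrix().round(3),st['q'].round(2),st['force'])
ct=np.array((-.259,.966,.0)); cc=np.array((-.0169,-.02,0)); print('est foot',p+R.apply(cc-.08*ct),R.apply(ct))
C=cloud(s).reshape(-1,3); k=np.hypot(C[:,0]-.566,C[:,1]+.327)<.024
A=C[k&(C[:,2]>.11)&(C[:,2]<.15)]; B=C[k&(C[:,2]>.215)&(C[:,2]<.25)]
for Q in(A,B): print(len(Q),np.percentile(Q[:,0],[3,97]),np.percentile(Q[:,1],[3,97]),Q[:,2].mean())
k=np.hypot(C[:,0]-.566,C[:,1]+.327)<.045; m=k&(C[:,2]>.083)&(C[:,2]<.11); print('foot top z',np.percentile(C[m,2],[5,50,95]),C[np.hypot(C[:,0]-.566,C[:,1]+.327)<.03][:,2].max())
a=s['image'][90:290,100:300,::-1]; cv2.imwrite('pics/c16.png',cv2.resize(a,None,fx=3,fy=3,interpolation=2))
```

```text
[ 0.57805709 -0.30824354  0.18757311] [[ 0.492  0.132  0.86 ]
 [ 0.83   0.228 -0.51 ]
 [-0.263  0.965  0.002]] [-1.07  0.96  1.35  1.01  1.76 -0.87] [-0.12414026  0.41477969  0.76707752]
est foot [ 0.56704986 -0.32723217  0.09272448] [4.44730978e-04 5.18063153e-03 1.00010498e+00]
248 [0.55486712 0.58394293] [-0.33104839 -0.30972479] 0.13001302068553103
324 [0.55115427 0.58406781] [-0.34160799 -0.30731993] 0.23558720847892772
foot top z [0.09102752 0.09979815 0.10678515] 0.2522904865904855
```

View pics/c16.png

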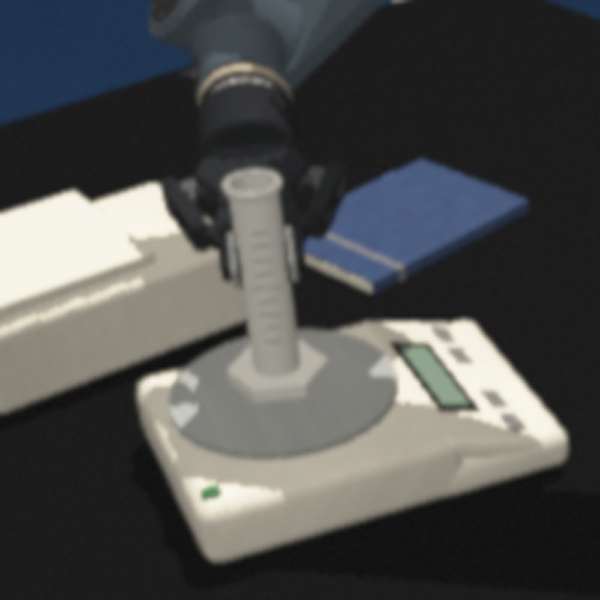

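move_arm(deltas=[20,1,-4,0,0,0,0,20,1,-4,0,0,0,0,20,0,0,0,0,0,0,20,0,0,0,0,0,0])

```text
t: 17.8
tcp_pos: [0.5779, -0.3083, 0.1792]
tool_rot: [0.562, 0.428, 0.265, 0.656]
force: [0.4, 1.0, -0.2]
finger_gap: 0.373
```

move_arm(deltas=[20,0,-1,0,0,0,0,20,0,0,0,0,0,0])

```text
t: 18.0
tcp_pos: [0.5777, -0.3085, 0.1782]
tool_rot: [0.562, 0.428, 0.265, 0.656]
force: [-0.4, 0.1, -0.2]
finger_gap: 0.371
```

move_arm(deltas=[20,0,-1,0,0,0,0,20,0,0,0,0,0,0])

```text
t: 18.2
tcp_pos: [0.5775, -0.3087, 0.1771]
tool_rot: [0.562, 0.428, 0.265, 0.656]
force: [0.4, -0.5, -1.0]
finger_gap: 0.374
```

move_arm(deltas=[20,1,-1,0,0,0,0,20,0,0,0,0,0,0])

```text
t: 18.4
tcp_pos: [0.578, -0.3081, 0.1763]
tool_rot: [0.562, 0.428, 0.266, 0.656]
force: [-1.0, 0.1, 0.4]
finger_gap: 0.374
```

move_arm(deltas=[20,0,-1,0,0,0,0,20,0,0,0,0,0,0])

```text
t: 18.6
tcp_pos: [0.578, -0.3084, 0.1762]
tool_rot: [0.562, 0.428, 0.266, 0.656]
force: [-0.3, 0.2, 4.4]
finger_gap: 0.37
```

move_arm(deltas=[20,0,-0.5,0,0,0,0,20,0,0,0,0,0,0])

```text
t: 18.8
tcp_pos: [0.5779, -0.3084, 0.1762]
tool_rot: [0.562, 0.427, 0.266, 0.656]
force: [0.1, -0.8, 5.3]
finger_gap: 0.372
```

move_arm(deltas=[20,0,0,0,0,0,0,36,0,0,0,0,0,0,45,0,0,0,0,0,0,60,0,0,0,0,0,0,85,0,0,0,0,0,0,85,0,0,0,0,0,0,85,0,0,0,0,0,0,85,0,0,0,0,0,0], force=20)

```text
t: 19.6
tcp_pos: [0.5777, -0.3084, 0.1744]
tool_rot: [0.562, 0.428, 0.265, 0.656]
force: [-0.8, -0.4, 0.3]
finger_gap: 0.995
```

Run:
```python
from h import *
s=snap('scene','scene17');w=snap('wrist','wrist17')
p,R,st=pose(); print(p,st['force'],st['finger_gap'])
a=s['image'][90:290,100:300,::-1]; cv2.imwrite('pics/c17.png',cv2.resize(a,None,fx=3,fy=3,interpolation=2))
```

```text
[ 0.57770871 -0.30842528  0.17449677] [-0.53200891  0.40373865 -0.70985363] 0.9919334956576689
```

View pics/c17.png

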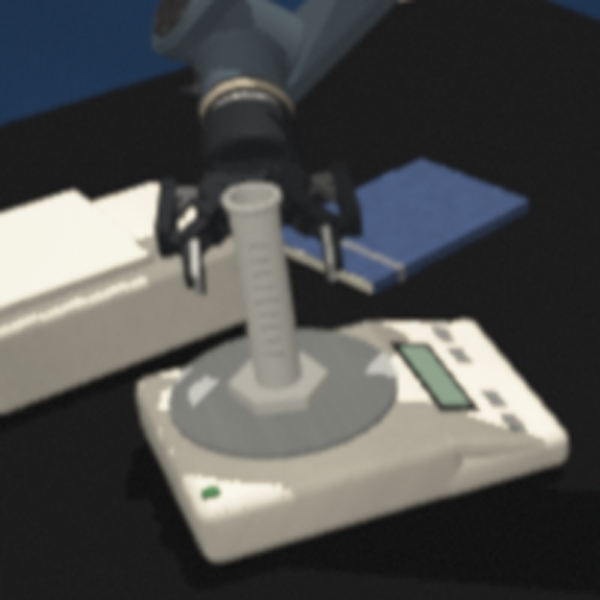

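View pics/wrist17.png

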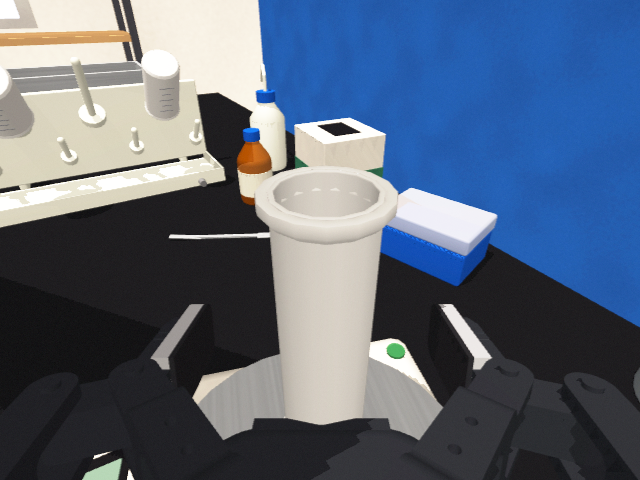

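move_arm(deltas=[85,-10,0,0,0,0,0,85,-20,0,0,0,0,0,85,-30,0,0,0,0,0,85,-30,0,0,0,0,0,85,-30,0,0,0,0,0,85,-10,0,0,0,0,0,85,0,0,0,0,0,0,85,0,0,0,0,0,0])

```text
t: 20.5
tcp_pos: [0.5136, -0.4159, 0.2086]
tool_rot: [0.562, 0.428, 0.265, 0.656]
force: [-0.2, 0.3, 0.5]
finger_gap: 0.993
```

Run:
```python
from h import *
s=snap('scene','scene18');t=snap('top','top18'); w=snap('wrist','wrist18')
p,R,st=pose(); print(p,st['force'],st['q'].round(2))
for n,x in(('s',s),('t',t)):
    C=cloud(x).reshape(-1,3); k=np.hypot(C[:,0]-.566,C[:,1]+.327)<.05
    for lo,hi in((.085,.098),(.11,.13),(.14,.16),(.17,.19),(.2,.22),(.235,.26)):
        m=k&(C[:,2]>=lo)&(C[:,2]<hi); m&=np.hypot(C[:,0]-.566,C[:,1]+.327)<(.05 if lo<.1 else .025)
        if m.sum()>3: print(n,lo,m.sum(),np.percentile(C[m,0],[3,97]).round(3),np.percentile(C[m,1],[3,97]).round(3),np.percentile(C[m,2],97).round(4))
s0=load('scene0'); d=np.abs(s['image'].astype(int)-s0['image']).max(2)[230:480,:]
print('diff px beakers',(d[:,340:395]>40).sum(),(d[10:70,440:500]>40).sum(), 'left', (d[90:,60:330]>60).sum())
a=s['image'][90:290,100:300,::-1]; cv2.imwrite('pics/c18.png',cv2.resize(a,None,fx=3,fy=3,interpolation=2))
```

```text
[ 0.51424818 -0.41468666  0.20850899] [ 0.16971167 -0.46904177 -0.44648901] [-1.21  0.98  1.19  0.93  1.93 -0.81]
s 0.085 334 [0.538 0.599] [-0.353 -0.295] 0.0961
s 0.11 122 [0.555 0.584] [-0.334 -0.31 ] 0.1292
s 0.14 131 [0.555 0.584] [-0.331 -0.31 ] 0.1594
s 0.17 130 [0.557 0.584] [-0.332 -0.31 ] 0.1895
s 0.2 140 [0.556 0.585] [-0.331 -0.31 ] 0.2191
s 0.235 118 [0.549 0.587] [-0.346 -0.308] 0.2405
t 0.085 354 [0.537 0.598] [-0.352 -0.298] 0.0947
t 0.11 37 [0.551 0.58 ] [-0.328 -0.312] 0.129
t 0.14 43 [0.551 0.582] [-0.332 -0.313] 0.1592
t 0.17 78 [0.552 0.58 ] [-0.344 -0.312] 0.1896
t 0.2 96 [0.552 0.582] [-0.344 -0.312] 0.2195
t 0.235 146 [0.549 0.585] [-0.347 -0.31 ] 0.2422
diff px beakers 177 52 left 0
```

View pics/scene18.png

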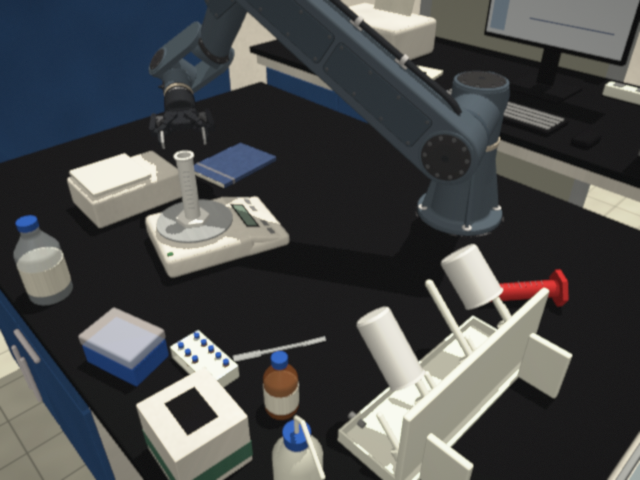

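The cylinder stands upright: its axis is at x 0.568 from z = 0.12 to 0.21, the mouth at z ≈ 0.241, and the foot is about 3 mm from the pan's centre. The beakers, vial rack, spatula and bottle look unmoved, and the gripper is clear.

```bash
python3 -c "
from station import job; print(job.sign_off())"
```

```text
the job is handed in; nothing more can be done
None
```

I drew the white measuring cylinder (not the red look-alike) foot-first off the middle peg and laid it on its side on the clear bench. I let go, took it again from above, turned it upright and set it down on the balance pan. The arm then backed clear, and I handed the job in at about 20.6 s.

- **Final pose:** the last scene and top views show the tube upright, with no lean visible over its height. The foot's centre is within about 5 mm of the pan's centre, and the mouth is at about 0.241 m, which matches foot-on-pan. The set-down contact was about 5 N.
- **Left alone:** the vial rack, spatula and amber bottle showed no change from the first scene picture. Around the beakers some pixels changed; I put that down to shading and the removed cylinder. Both beakers looked unmoved by eye, but I did not re-measure them.
- **First try at laying down:** it stopped short, because with the cylinder pointing straight ahead the arm was near a wrist singularity. I raised it, turned it a quarter turn and laid it there instead.
- **Contact on the bench:** the force reached about 14 N when I laid it down, more than I wanted but well under the limit.
- **Disagreement in measurements:** my estimates of the cylinder's place in the grip differed by up to 3.5 mm between pictures. I allowed for that by making the last lowering in 1 mm steps.

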